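# Load the reference block and jog it under the measuring head

### The arm

A 7-joint arm with a two-finger parallel gripper is mounted at the origin on a cart in front of the work surface, level with it; the furniture and walls round the work are solid. World frame = base frame: x ahead of the robot, y to its left, z up, the work surface at z = 0. Lengths are in m, angles in degrees, forces in N, time in s.
With the tool pointing down it reaches from about 0.35 to 0.775 m from the base axis. Payload 3.1 kg.
Tool frame: the origin (TCP) lies at the very end of the fingers, on their centre line; the grasp point (between the pads) lies manip.grip_depth behind it (manip.grip_depth is the distance from the TCP to the grasp point, in m); z points along the fingers, y is the direction in which the jaws open and shut (so a half turn about z gives the same grasp; the last joint's range is limited). The gripper opens to 85 mm and grips with 20 to 120 N. Pads are 22 mm wide; open, the fingers measure 114 mm over their backs; the gripper's body (76 mm by 85 mm) begins 54 mm behind the grasp point. The pads swing forward as they close: fully open they stand 13 mm farther back than shut.
Start: joints at [63.214, 17.813, 0.802, 86.603, -0.252, 75.585, -1.558], TCP at [0.227, -0.501, 0.231] pointing down, gripper open.
Joint ranges: [-154.91, 154.91], [-16.99, 109.72], [-72.82, 74.43], [7.12, 147.25], [-82.49, 262.49], [11.32, 116.49], [-174.64, 174.64]. Speed limits (degrees/s): [159.86, 159.86, 180, 180, 180, 180, 180].

### API

Orientations are given as a 3x3 rotation matrix whose columns are the frame's x, y, z axes.
In Python, from workcell import manip gives the robot as it stands.
- The arm moves only by the tool servo_tool, never from a script. Its argument "increments" is a list of rows, each an object of numbers: "gripper": the gripper command: -1 is fully open, 1 is shut, values between are in proportion; "dx", "dy", "dz": the shift along the tool's x, y, z in m; "wx", "wy", "wz": the turn, a rotation vector about the tool's x, y, z in rad. In form: [{"gripper": .., "dx": .., "dy": .., "dz": .., "wx": .., "wy": .., "wz": ..}, ...]. A call has 1 to 12 rows; each row shifts and turns the commanded pose from where the row before left it, along the tool's axes as they then stand; what a row does not reach is not made up. A row lasts 1/10 s, in which the tool goes at most 50 mm and 8.59 degrees, less where a joint would pass 70% of its speed; a pose out of reach is approached as far as the arm can. A call is refused whole if a number of a shift passes 0.05 or a number of a turn 0.15, either way. A call with a gripper value outside its range is refused whole. The fingers move at their own pace and stop on an object; "force" is the grip in N (left out, the last holds). Time passes only in rows, so rows that do not move let the fingers close. It gives the time, the measured TCP pose, the force and the opening at its end, in the units of the state.
- manip.get_obs(): the state, without advancing time (a new reading comes with each control period).
- manip.capture(name): name is "scene" or "top" or "wrist"; returns a dict with "image" (480x640x3 uint8, red, green, blue), "range_z" (480x640 float32, m along the optical axis (not along the pixel's ray), 0 where there is no reading), "fx", "fy", "cx", "cy" (pixels), "k1" (the pictures are not rectified: a ray, as slopes to the right and down, at radius r is drawn at 1 + k1 r^2 times it, then the intrinsics apply), "position" and "orientation" of the camera in the world; the wrist camera has in their place "mount" (4x4, takes a point from camera to tool coordinates, whose origin is the TCP and whose axes are the flange's). Camera axes: x right, y down, z forward; pixel columns grow to the right and rows downward; lengths in m; the calibration is good to about 2 mm. A picture is of the moment at which its call begins: read the wrist's pose just before it.
- manip.finish_job(): hands the job in, once; it reports no verdict.
Trained networks look in the newest picture that a camera, given by its name, has taken for a name from the list of things; names that differ only in an ending like _2 or _b are one class to them, and where a whole thing is asked for, a point or a joint stands for the part that bears it (a point fixed in the world has none). Each returns a list of dicts, best first, with "p" (0 to 1); they miss things now and then, are a little off and sometimes report something else, mostly with a low value. They report only what shows in the picture. A call takes as long as a camera call. They do not tell look-alikes from the thing itself.
- manip.find_in(camera, query): "position" ([column, row] in pixels, amid what is visible of it).
- manip.cut_out(camera, query): "mask" (480x640 bool, what is visible of it) and "position" ([column, row] in pixels, amid what is visible of it).
- manip.place_of(camera, query): "position" ([column, row] in pixels: a listed point, or the origin of a listed thing).
The state is a dict: "time": time; "joints": joint angles; "joint_velocities": joint speeds; "effort": joint torques, N m; "ee_pos": TCP position; "ee_rot": TCP orientation; "ft_force": force on the tool from outside, world axes, zero at the start; "torque": the same for the moment, N m; "opening": finger opening in m.
Only numpy, scipy, OpenCV 4.12 (cv2) and the standard library are available. Lean on these libraries where they do the work, as an engineer would, in place of code of your own. Each camera call takes 0.05 s, during which the arm holds its last target.

### The job

Lay the square reference block flat on the middle of the stage's loading plate and let go of it. Then hold the jog button on the hooded sloping console down in one press for about five seconds, until the block stands under the measuring head, and release it. Leave the round block where it is.

Things in the scene. Friction and masses are not known exactly. Their poses are not given: they have to be found in the camera images.
- jog_stage: grey motorised stage unit, fixed, base 250 x 400 mm, 30 mm high; origin at the centre of its underside, x from the console front to the rear, y along the carriage travel (loading end at +y), z up. The sloping console is at its front, at -y. A white measuring head (column at the rear, 44 mm wide arm, underside 148 mm above the worktop) spans the rails at y = 15 mm.
- plate_top (a point): centre of the top face of the loading plate, a bare steel plate 100 x 100 mm that is the top of the moving carriage; its top is 60 mm above the worktop and nothing stands within 90 mm of its centre towards the head when the carriage is at the loading end. Axes as jog_stage.
- carriage (a joint): carriage travel along -y of jog_stage, m: 0 to 0.010 at the start (loading end), 0.125 with the plate's centre under the head's point, 0.160 at the end stop. Runs at a steady 0.023 m/s whenever the button is pressed more than about 1 mm, stops at once when it is let go, cannot be jogged back. The load does not change the speed.
- button_top (a point): centre of the outer face of the jog button, black, round, 34 mm in diameter, 20 mm proud of the console's slope; moves with the button. Its z axis is the button's outward normal (40 degrees from vertical, leaning to -x of jog_stage, towards the robot); its y axis is jog_stage's y. Press along -z. No walls at its sides.
- jog_button (a joint): button travel, m: 0 released, 0.008 fully down (stop); 0.002 or more counts as held down. Spring return: moves off at 3 N, 7 N fully down.
- head_tip (a point): lower end of the measuring head's point, 91 mm above the worktop.
- block_center (a point): centre (half-way up) of the loose square steel reference block, 60 x 60 x 16 mm, lying flat; x and y axes along its sides, z up.
- round_center (a point): centre of the loose round steel reference block, 60 mm in diameter, 14 mm high; a bystander.
- hood_edge (a point): middle of the lower front edge of the flat level metal hood over the button, 90 mm wide in y, 4 mm thick. It is 60 mm above and 14 mm in front (-x of jog_stage) of button_top; from here the hood runs back to a wall behind the button. So a vertical tool cannot reach the button; tilt it along the button's axis.
There are look-alikes about, which are no part of the job. What is shaped like the part that bears block_center but green or pink is not meant.

How it is judged:
By the outcome, as a careful person would: the job done as asked, in the order asked, and still so for the second after the job is handed in, with the robot touching nothing.
It also fails if it takes over 59 s, if anything falls off the work surface, if the arm or the gripper's body presses on something with over 40 N, if the wrist force passes 120 N, or if a joint passes its speed limit or range.

## Working session

There is one attempt and no reset: what is moved stays moved. The work goes in short steps, Python scripts to look and compute and a tool call to move; the robot and the scene stay as the last step left them, time stands still between calls to the robot, and variables do not carry over. Pictures are saved under pics/ and viewed, and the job is handed in when it is done.

Besides the shell and the picture viewer there is one more tool, called in YAML: its name, and indented under it one key for each argument. servo_tool: Moves the arm, as the interface text tells. Its arguments: {"type":"object","properties":{"increments":{"type":"array"},"force":{"type":"number"}},"required":["increments"]}

```bash
mkdir -p pics; ls
cat > h.py <<'E'
import numpy as np, cv2
from workcell import manip
def ray(c,uv):
    x=(uv[0]-c["cx"])/c["fx"]; y=(uv[1]-c["cy"])/c["fy"]
    rd=np.hypot(x,y); r=rd
    for _ in range(20): r=rd/(1+c["k1"]*r*r)
    s=r/rd if rd>0 else 1
    return np.array([x*s,y*s,1.])
def campose(c,obs=None):
    if "position" in c: return np.array(c["position"]),np.array(c["orientation"])
    R=np.array(obs["ee_rot"]);p=np.array(obs["ee_pos"]);M=np.array(c["mount"])
    return p+R@M[:3,3],R@M[:3,:3]
def at_z(c,uv,z,obs=None):
    p,R=campose(c,obs); d=R@ray(c,uv); return p+d*(z-p[2])/d[2]
def at_range(c,uv,obs=None,w=2):
    p,R=campose(c,obs); u,v=int(round(uv[0])),int(round(uv[1]))
    a=c["range_z"][max(v-w,0):v+w+1,max(u-w,0):u+w+1]; a=a[a>0]
    return p+R@ray(c,uv)*np.median(a) if a.size else None
def cloud(c,obs=None,mask=None):
    vs,us=np.nonzero((c["range_z"]>0)&(mask if mask is not None else True))
    x=(us-c["cx"])/c["fx"];y=(vs-c["cy"])/c["fy"];rd=np.hypot(x,y);r=rd.copy()
    for _ in range(20): r=rd/(1+c["k1"]*r*r)
    s=np.where(rd>0,r/np.maximum(rd,1e-9),1)
    z=c["range_z"][vs,us]; p,R=campose(c,obs)
    return p+(np.c_[x*s,y*s,np.ones_like(x)]*z[:,None])@R.T,us,vs
def project(c,P,obs=None):
    p,R=campose(c,obs); q=R.T@(np.array(P)-p); x,y=q[0]/q[2],q[1]/q[2]; k=1+c["k1"]*(x*x+y*y)
    return np.array([c["cx"]+c["fx"]*x*k,c["cy"]+c["fy"]*y*k])
def save(c,n): cv2.imwrite("pics/"+n+".png",c["image"][:,:,::-1])
E
python3 - <<'E'
from h import *
print(manip.grip_depth); o=manip.get_obs(); print(o["time"],o["ee_pos"],o["ee_rot"],o["opening"],o["ft_force"])
for n in ["scene","top"]:
    c=manip.capture(n); save(c,n+"0"); print(n,c["position"])
    for q in ["plate_top","button_top","head_tip","block_center","round_center","hood_edge","jog_stage"]:
        for r in manip.place_of(n,q)[:4]: print(q,round(r["p"],2),np.round(r["position"],1),np.round(at_range(c,r["position"]),3))
E
```

```text
pics
0.0187
0.0 [ 0.22688056 -0.50018331  0.23018049] [[ 9.10671066e-01  4.13130780e-01 -1.08053521e-03]
 [ 4.13132187e-01 -9.10668397e-01  2.20609865e-03]
 [-7.26020177e-05 -2.45543408e-03 -9.99996983e-01]] 0.08522400978027589 [-0.32465069  0.52843205 -0.99061656]
scene [-0.40694153  0.93400881  0.65687173]
plate_top 0.94 [322.  251.6] [0.57  0.103 0.061]
button_top 0.58 [422.2 227.4] [ 0.457 -0.137  0.089]
head_tip 0.72 [356.1 226.5] [ 0.731 -0.168  0.001]
head_tip 0.32 [243.4 290. ] [0.609 0.311 0.016]
block_center 0.98 [214.2 320.5] [0.542 0.43  0.015]
block_center 0.81 [242.  291.3] [0.608 0.316 0.015]
block_center 0.78 [225.3 273.7] [0.708 0.297 0.017]
block_center 0.69 [180.5 292.5] [0.703 0.422 0.014]
round_center 0.96 [302.4 323.1] [0.408 0.299 0.014]
hood_edge 0.91 [430.5 205.7] [ 0.444 -0.149  0.149]
jog_stage 0.86 [366.9 257.5] [0.515 0.003 0.03 ]
jog_stage 0.4 [320.2 252.1] [0.572 0.108 0.06 ]
top [0.46885819 0.09385715 1.29684891]
plate_top 0.78 [334.5 234.6] [0.577 0.094 0.06 ]
head_tip 0.84 [384.4 230.9] [ 0.574 -0.011  0.191]
block_center 0.98 [255.9 181.3] [0.711 0.288 0.018]
block_center 0.86 [203.3 185.1] [0.7   0.418 0.016]
block_center 0.73 [248.8 222.2] [0.61  0.304 0.015]
block_center 0.61 [201.8 243.3] [0.557 0.418 0.017]
round_center 0.6 [256.  300.1] [0.42  0.283 0.013]
hood_edge 0.73 [446.7 297.9] [ 0.431 -0.174  0.028]
jog_stage 0.83 [388.1 254.3] [ 0.533 -0.035  0.03 ]
```

View pics/scene0.png

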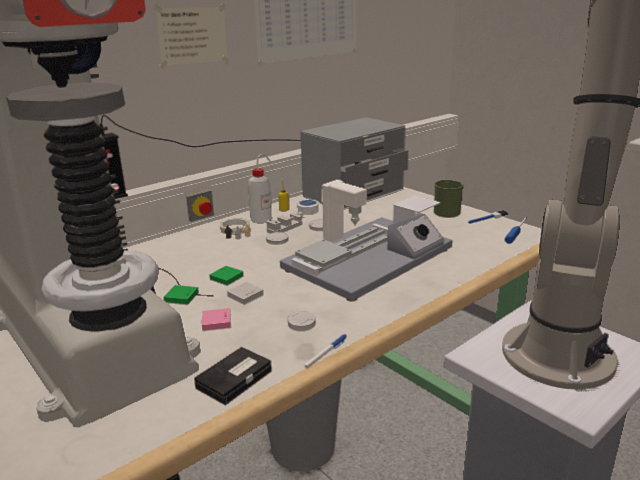

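View pics/top0.png

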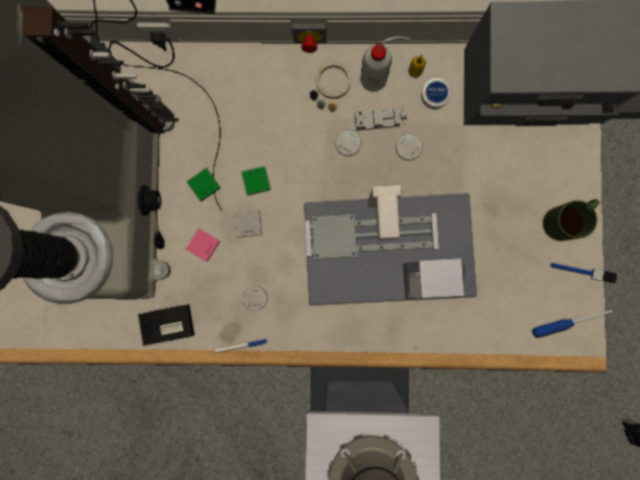

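The square block is the grey one, at (248,222) in top and (242,291) in scene. The green and pink squares are look-alikes. The loading plate is at (334,236) in top, and the button is under the hood at (421,231) in scene. Next I'll fit the poses.

Run:
```python
from h import *
c=manip.capture("top")
P,us,vs=cloud(c)
def rect(sel,nm):
    q=P[sel]; r=cv2.minAreaRect(q[:,:2].astype(np.float32)); print(nm,len(q),np.round(r[0],4),np.round(r[1],4),round(r[2],2),"z",np.round(np.median(q[:,2]),4)); return r
x,y,z=P.T
rect((z>.022)&(z<.038)&(x>.36)&(x<.75)&(y>-.3)&(y<.25),"base")
rect((z>.05)&(z<.07)&(x>.5)&(x<.66)&(y>.03)&(y<.2),"plate")
rect((z>.13)&(z<.17)&(x>.36)&(x<.56)&(y>-.3)&(y<-.05),"hood")
for r in manip.cut_out("top","block_center"):
    m=r["mask"]; col=c["image"][m].mean(0); print(r["p"],r["position"],col)
    vv,uu=np.nonzero(m); W=np.array([at_z(c,(a,b),.016)[:2] for a,b in zip(uu,vv)],np.float32); rr=cv2.minAreaRect(W); print(rr, W.mean(0))
im=c["image"][150:330,180:500]; cv2.imwrite("pics/topc.png",cv2.resize(im[:,:,::-1],(800,450),interpolation=cv2.INTER_CUBIC))
c=manip.capture("scene"); im=c["image"][170:350,190:470]; cv2.imwrite("pics/scc.png",cv2.resize(im[:,:,::-1],(800,514),interpolation=cv2.INTER_CUBIC))
for r in manip.cut_out("scene","button_top")[:2]:
    m=r["mask"];print(r["p"],r["position"],m.sum()); Q,_,_=cloud(c,mask=m); print(np.median(Q,0),Q.min(0),Q.max(0))
for r in manip.cut_out("scene","block_center"):
    m=r["mask"]
    vv,uu=np.nonzero(m); W=np.array([at_z(c,(a,b),.016)[:2] for a,b in zip(uu,vv)],np.float32); print(cv2.minAreaRect(W),c["image"][m].mean(0))
```

```text
base 10782 [ 0.5473 -0.0377] [0.2518 0.3991] 3.69 z 0.0301
plate 1811 [0.572 0.103] [0.1005 0.1169] 4.0 z 0.06
hood 1540 [ 0.4769 -0.1371] [0.0796 0.09  ] 3.82 z 0.1501
0.94 [205.5, 185.2] [26.48372093 94.55813953 35.54263566]
((0.7036158442497253, 0.41833722591400146), (0.06460664421319962, 0.06222592294216156), 36.599273681640625) [0.70363885 0.418801  ]
0.9 [253.7, 178.3] [ 39.5583685  100.9254571   44.55133615]
((0.7143291234970093, 0.2891518473625183), (0.06752289831638336, 0.0682956725358963), 13.79959774017334) [0.71396124 0.2896667 ]
0.8 [202.1, 246.6] [173.95798319  82.20672269  97.67563025]
((0.5517023205757141, 0.41698408126831055), (0.06420382112264633, 0.05789237096905708), 59.07737350463867) [0.5514714  0.41694447]
0.48 [421.1, 231.3] 102
[ 0.4518296  -0.13315241  0.08404368] [ 0.4392601  -0.15661356  0.07208022] [ 0.46370422 -0.11793934  0.09647228]
((0.7007771730422974, 0.29655927419662476), (0.08285098522901535, 0.08386297523975372), 14.623734474182129) [ 55.75052411 118.63312369  65.39203354]
((0.6914688944816589, 0.42792564630508423), (0.07352004945278168, 0.08307519555091858), 36.56990051269531) [ 48.51901141 116.14828897  60.01520913]
((0.5433216691017151, 0.4252154231071472), (0.05732924863696098, 0.08364798873662949), 59.82403564453125) [184.41740675 111.07104796 127.4920071 ]
((0.5963088870048523, 0.31547024846076965), (0.07907238602638245, 0.07304700464010239), 6.632408618927002) [148.58661417 137.92716535 129.68897638]
```

View pics/topc.png

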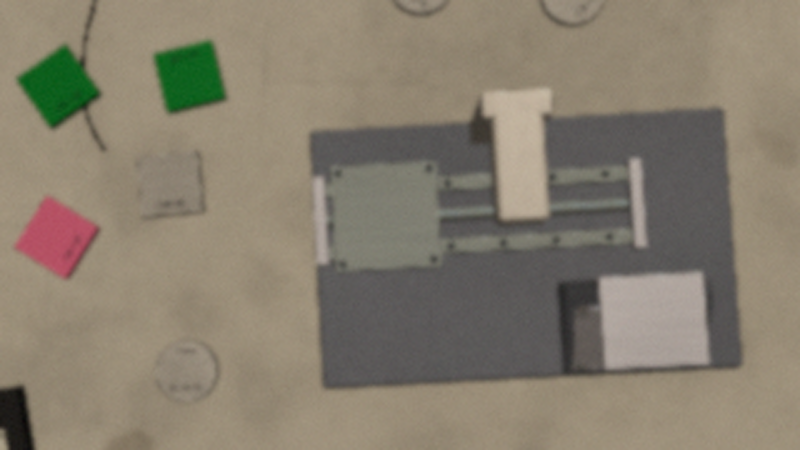

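View pics/scc.png

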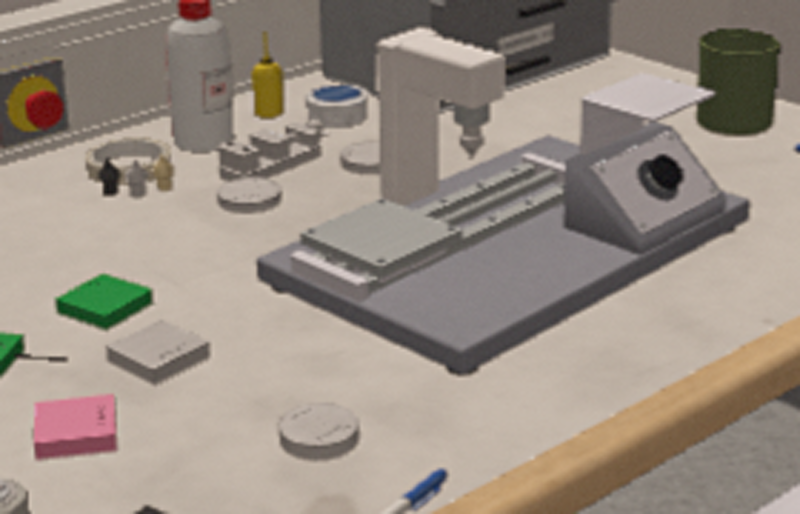

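Block yaw is about 6°, stage yaw about 3.7°, and the hood and button geometry agree with each other. Next: the block pose from depth, plate edges without the bumper, and the camera mount.

Run:
```python
from h import *
c=manip.capture("top")
P,us,vs=cloud(c); x,y,z=P.T
s=(z>.009)&(z<.024)&(np.hypot(x-.608,y-.308)<.055)
q=P[s]; print("block",len(q),cv2.minAreaRect(q[:,:2].astype(np.float32)),q.mean(0))
# plate in stage frame
yaw=np.radians(3.7);ex=np.array([np.cos(yaw),np.sin(yaw)]);ey=np.array([-ex[1],ex[0]])
o=np.array([.5473,-.0377]); S=np.c_[(P[:,:2]-o)@ex,(P[:,:2]-o)@ey]
# depth profile along stage y at several x
for name,sel,ax in [("y",np.abs(S[:,0]-.03)<.03,1),("x",np.abs(S[:,1]-.135)<.03,0)]:
    for b in np.arange(-.10,.20,.005) if ax==0 else np.arange(.03,.21,.004):
        k=sel&(np.abs(S[:,ax]-b)<.002); 
        if k.any(): print(name,round(b,3),np.round(np.median(z[k]),3),end="; ")
    print()
w=manip.capture("wrist"); print(np.round(w["mount"],3)); save(w,"w0")
```

```text
block 626 ((0.6060110926628113, 0.30690234899520874), (0.06077815592288971, 0.06287012994289398), 6.354610919952393) [0.60605892 0.30665172 0.01581029]
y 0.03 0.185; y 0.034 0.175; y 0.038 0.099; y 0.042 0.032; y 0.046 0.033; y 0.05 0.033; y 0.054 0.033; y 0.058 0.032; y 0.062 0.034; y 0.066 0.033; y 0.07 0.033; y 0.074 0.036; y 0.078 0.033; y 0.082 0.059; y 0.086 0.06; y 0.09 0.06; y 0.094 0.06; y 0.098 0.06; y 0.102 0.06; y 0.106 0.061; y 0.11 0.06; y 0.114 0.06; y 0.118 0.06; y 0.122 0.06; y 0.126 0.06; y 0.13 0.059; y 0.134 0.059; y 0.138 0.06; y 0.142 0.06; y 0.146 0.06; y 0.15 0.06; y 0.154 0.061; y 0.158 0.061; y 0.162 0.06; y 0.166 0.061; y 0.17 0.06; y 0.174 0.06; y 0.178 0.06; y 0.182 0.041; y 0.186 0.043; y 0.19 0.048; y 0.194 0.048; y 0.198 0.049; y 0.202 0.001; y 0.206 0.0; 
x -0.1 0.029; x -0.095 0.03; x -0.09 0.03; x -0.085 0.03; x -0.08 0.029; x -0.075 0.031; x -0.07 0.029; x -0.065 0.031; x -0.06 0.03; x -0.055 0.03; x -0.05 0.031; x -0.045 0.031; x -0.04 0.03; x -0.035 0.031; x -0.03 0.03; x -0.025 0.03; x -0.02 0.03; x -0.015 0.056; x -0.01 0.06; x -0.005 0.06; x 0.0 0.059; x 0.005 0.06; x 0.01 0.06; x 0.015 0.06; x 0.02 0.061; x 0.025 0.06; x 0.03 0.061; x 0.035 0.06; x 0.04 0.06; x 0.045 0.06; x 0.05 0.06; x 0.055 0.061; x 0.06 0.06; x 0.065 0.06; x 0.07 0.06; x 0.075 0.06; x 0.08 0.06; x 0.085 0.058; x 0.09 0.03; x 0.095 0.031; x 0.1 0.03; x 0.105 0.03; x 0.11 0.031; x 0.115 0.03; x 0.12 0.03; x 0.125 0.025; x 0.13 -0.001; x 0.135 0.0; x 0.14 -0.0; x 0.145 0.001; x 0.15 -0.0; x 0.155 0.0; x 0.16 -0.001; x 0.165 0.0; x 0.17 0.001; x 0.175 0.001; x 0.18 -0.0; x 0.185 0.001; x 0.19 0.0; x 0.195 0.001; x 0.2 -0.0; 
[[-0.001 -0.946 -0.323  0.085]
 [ 1.    -0.001 -0.001 -0.   ]
 [ 0.    -0.323  0.946 -0.142]
 [ 0.     0.     0.     1.   ]]
```

servo_tool:
  increments:
    - {"gripper": -1,"wz": 0.1}
    - {"gripper": -1,"wz": 0.1}
    - {"gripper": -1,"wz": 0.117}
    - {"gripper": -1,"dx": 0.02,"dy": -0.033}
    - {"gripper": -1,"dx": 0.02,"dy": -0.033}
    - {"gripper": -1,"dx": 0.02,"dy": -0.033}
    - {"gripper": -1,"dx": 0.02,"dy": -0.033}
    - {"gripper": -1,"dx": 0.02,"dy": -0.033}
    - {"gripper": -1,"dx": 0.02,"dy": -0.033}
    - {"gripper": -1,"dx": 0.02,"dy": -0.033}
    - {"gripper": -1,"dx": 0.02,"dy": -0.033}
    - {"gripper": -1,"dx": 0.02,"dy": -0.033}

```text
$.increments[0]: bad value
```

servo_tool:
  increments:
    - {"gripper": -1,"dx": 0.023,"dy": -0.039}
    - {"gripper": -1,"dx": 0.023,"dy": -0.039}
    - {"gripper": -1,"dx": 0.023,"dy": -0.039}
    - {"gripper": -1,"dx": 0.023,"dy": -0.039}
    - {"gripper": -1,"dx": 0.023,"dy": -0.039}
    - {"gripper": -1,"dx": 0.023,"dy": -0.039}
    - {"gripper": -1,"dx": 0.023,"dy": -0.039}
    - {"gripper": -1,"dx": 0.023,"dy": -0.039}
    - {"gripper": -1,"dx": 0.023,"dy": -0.039}
    - {"gripper": -1,"dx": 0.023,"dy": -0.039,"dz": 0.01}
    - {"gripper": -1,"dx": 0.023,"dy": -0.039,"dz": 0.01}
    - {"gripper": -1,"dx": 0.02,"dy": -0.033,"dz": 0.01}

```text
$.increments[0]: bad value
```

```bash
cat >> h.py <<'E'
from scipy.spatial.transform import Rotation as Ro
def go(p,yaw=None,R=None):
    "tool-frame shift (at present axes) & rotvec to target"
    o=manip.get_obs(); R0=np.array(o["ee_rot"])
    if R is None:
        c,s=np.cos(np.radians(yaw)),np.sin(np.radians(yaw)); R=np.array([[c,s,0],[s,-c,0],[0,0,-1.]])
    d=np.array(p)-o["ee_pos"]
    print("t",round(o["time"],2),"pos",np.round(o["ee_pos"],4),"F",np.round(o["ft_force"],1),"open",round(o["opening"],4))
    print("shift now-axes",np.round(R0.T@d,4),"shift target-axes",np.round(R.T@d,4),"rotvec",np.round(Ro.from_matrix(R0.T@R).as_rotvec(),4))
E
python3 - <<'E'
from h import *
o=manip.get_obs(); c=manip.capture("wrist"); save(c,"w1")
P,us,vs=cloud(c,o); x,y,z=P.T
s=(z>.009)&(z<.024)&(np.hypot(x-.606,y-.307)<.055)
q=P[s]; print("block",len(q),cv2.minAreaRect(q[:,:2].astype(np.float32)),q.mean(0))
for r in manip.place_of("wrist","block_center")[:3]: print(r, at_z(c,r["position"],.016,o))
go([.606,.307,.1],6.3)
E
```

```text
block 0 ((0.0, 0.0), (0.0, 0.0), 0.0) [nan nan nan]
t 1.25 pos [ 0.2272 -0.5009  0.2313] F [0.3 0.4 0.1] open 0.0851
shift now-axes [ 0.6787 -0.5792  0.1312] shift target-axes [ 0.4652 -0.7615  0.1313] rotvec [0.000e+00 1.000e-04 3.159e-01]<stdin>:5: RuntimeWarning: Mean of empty slice.
  ret = um.true_divide(
```

View pics/w1.png

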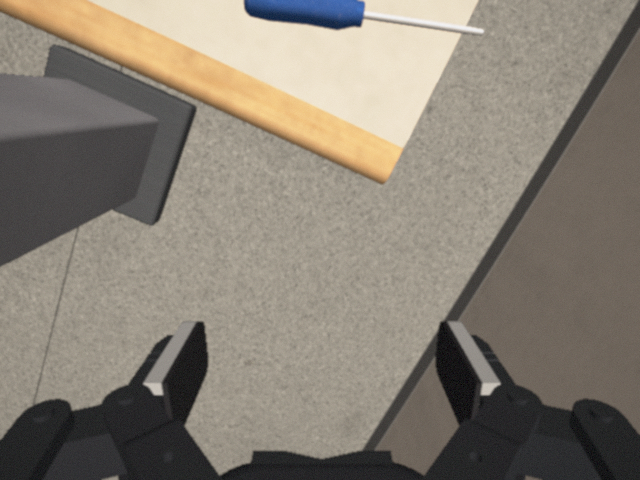

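The move was refused because every row needs all its fields, so the arm hasn't moved. The wrist view still shows the floor and the open fingers. I'll resend with complete rows.

servo_tool:
  increments:
    - {"gripper": -1,"dx": 0,"dy": 0,"dz": 0,"wx": 0,"wy": 0,"wz": 0.1}
    - {"gripper": -1,"dx": 0,"dy": 0,"dz": 0,"wx": 0,"wy": 0,"wz": 0.1}
    - {"gripper": -1,"dx": 0,"dy": 0,"dz": 0,"wx": 0,"wy": 0,"wz": 0.116}
    - {"gripper": -1,"dx": 0.02,"dy": -0.033,"dz": 0,"wx": 0,"wy": 0,"wz": 0}
    - {"gripper": -1,"dx": 0.02,"dy": -0.033,"dz": 0,"wx": 0,"wy": 0,"wz": 0}
    - {"gripper": -1,"dx": 0.02,"dy": -0.033,"dz": 0,"wx": 0,"wy": 0,"wz": 0}
    - {"gripper": -1,"dx": 0.02,"dy": -0.033,"dz": 0,"wx": 0,"wy": 0,"wz": 0}
    - {"gripper": -1,"dx": 0.02,"dy": -0.033,"dz": 0,"wx": 0,"wy": 0,"wz": 0}
    - {"gripper": -1,"dx": 0.02,"dy": -0.033,"dz": 0,"wx": 0,"wy": 0,"wz": 0}
    - {"gripper": -1,"dx": 0.02,"dy": -0.033,"dz": 0,"wx": 0,"wy": 0,"wz": 0}
    - {"gripper": -1,"dx": 0.02,"dy": -0.033,"dz": 0,"wx": 0,"wy": 0,"wz": 0}
    - {"gripper": -1,"dx": 0.02,"dy": -0.033,"dz": 0,"wx": 0,"wy": 0,"wz": 0}

```text
time: 2.45
ee_pos: [0.374, -0.1845, 0.2316]
ee_rot: [[0.994, 0.109, 0.001], [0.109, -0.994, -0.001], [0.001, 0.001, -1.0]]
ft_force: [1.0, -0.7, 0.9]
opening: 0.0853
```

servo_tool:
  increments:
    - {"gripper": -1,"dx": 0.024,"dy": -0.039,"dz": 0,"wx": 0,"wy": 0,"wz": 0}
    - {"gripper": -1,"dx": 0.024,"dy": -0.039,"dz": 0,"wx": 0,"wy": 0,"wz": 0}
    - {"gripper": -1,"dx": 0.024,"dy": -0.039,"dz": 0,"wx": 0,"wy": 0,"wz": 0}
    - {"gripper": -1,"dx": 0.024,"dy": -0.039,"dz": 0,"wx": 0,"wy": 0,"wz": 0}
    - {"gripper": -1,"dx": 0.024,"dy": -0.039,"dz": 0,"wx": 0,"wy": 0,"wz": 0}
    - {"gripper": -1,"dx": 0.024,"dy": -0.039,"dz": 0,"wx": 0,"wy": 0,"wz": 0}
    - {"gripper": -1,"dx": 0.024,"dy": -0.039,"dz": 0,"wx": 0,"wy": 0,"wz": 0}
    - {"gripper": -1,"dx": 0.024,"dy": -0.039,"dz": 0.01,"wx": 0,"wy": 0,"wz": 0}
    - {"gripper": -1,"dx": 0.024,"dy": -0.039,"dz": 0.01,"wx": 0,"wy": 0,"wz": 0}
    - {"gripper": -1,"dx": 0.024,"dy": -0.039,"dz": 0.02,"wx": 0,"wy": 0,"wz": 0}
    - {"gripper": -1,"dx": 0.024,"dy": -0.039,"dz": 0.02,"wx": 0,"wy": 0,"wz": 0}
    - {"gripper": -1,"dx": 0.02,"dy": -0.034,"dz": 0.02,"wx": 0,"wy": 0,"wz": 0}

```text
time: 3.65
ee_pos: [0.6058, 0.3077, 0.1502]
ee_rot: [[0.994, 0.11, 0.0], [0.11, -0.994, 0.001], [0.0, -0.0, -1.0]]
ft_force: [0.3, -0.1, -0.0]
opening: 0.0857
```

```bash
cat > lookb.py <<'E'
from h import *
import sys
o=manip.get_obs(); c=manip.capture("wrist"); save(c,sys.argv[1])
P,us,vs=cloud(c,o); x,y,z=P.T
s=(z>.009)&(z<.024)&(np.hypot(x-.606,y-.307)<.055)
q=P[s]
if len(q): print("block",len(q),cv2.minAreaRect(q[:,:2].astype(np.float32)),q.mean(0))
for r in manip.place_of("wrist","block_center")[:3]: print(r, at_z(c,r["position"],.008,o))
go([.606,.307,.1],6.3)
E
python3 lookb.py w2
```

```text
block 6893 ((0.6092966198921204, 0.30892279744148254), (0.060637664049863815, 0.06024676188826561), 6.158685684204102) [0.611144   0.30908992 0.01584279]
{'position': [627.5, 322.1], 'p': 0.75} [0.55215941 0.05186041 0.008     ]
{'position': [365.5, 65.5], 'p': 0.67} [0.71725561 0.2921682  0.008     ]
{'position': [164.9, 58.3], 'p': 0.65} [0.7078329  0.42251922 0.008     ]
t 3.75 pos [0.6017 0.3115 0.1448] F [-1.8  0.5 -0.8] open 0.0854
shift now-axes [0.0042 0.0051 0.0447] shift target-axes [0.0038 0.005  0.0448] rotvec [-0.0027  0.0096  0.0077]
```

View pics/w2.png

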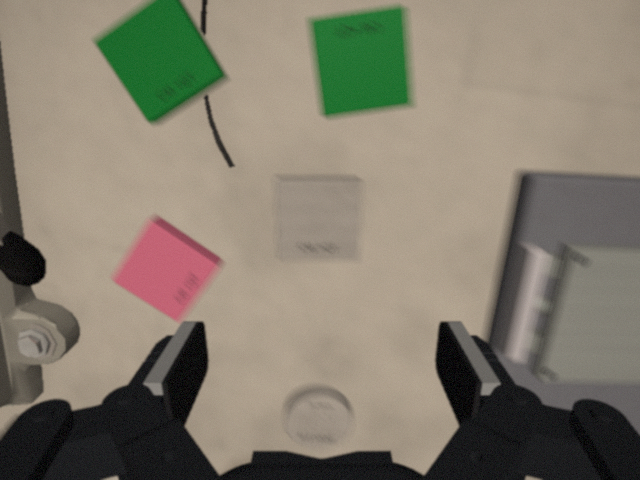

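Wrist view: the grey block at (318,218) sits between the look-alikes, and the fingers are open. The picture is motion-blurred because the arm was still settling. I'll lower a little, settle and look again.

servo_tool:
  increments:
    - {"gripper": -1,"dx": 0,"dy": 0,"dz": 0.015,"wx": 0,"wy": 0,"wz": 0}
    - {"gripper": -1,"dx": 0,"dy": 0,"dz": 0.015,"wx": 0,"wy": 0,"wz": 0}
    - {"gripper": -1,"dx": 0,"dy": 0,"dz": 0,"wx": 0,"wy": 0,"wz": 0}
    - {"gripper": -1,"dx": 0,"dy": 0,"dz": 0,"wx": 0,"wy": 0,"wz": 0}

```text
time: 4.15
ee_pos: [0.6053, 0.3034, 0.1215]
ee_rot: [[0.994, 0.108, 0.0], [0.108, -0.994, -0.001], [0.0, 0.001, -1.0]]
ft_force: [0.7, 0.5, 0.4]
opening: 0.0857
```

```bash
python3 lookb.py w3
```

```text
block 8320 ((0.6095083355903625, 0.3089906573295593), (0.06022921949625015, 0.06024273857474327), 6.052809238433838) [0.61129841 0.30916961 0.01583012]
{'position': [145.9, 289.2], 'p': 0.88} [0.5547668  0.42266173 0.008     ]
{'position': [316.7, 231.8], 'p': 0.86} [0.60942462 0.3078941  0.008     ]
{'position': [139.2, 55.2], 'p': 0.62} [0.70602626 0.42225333 0.008     ]
t 4.25 pos [0.6058 0.3046 0.1226] F [0.3 0.7 0.5] open 0.0851
shift now-axes [ 0.0004 -0.0024  0.0226] shift target-axes [ 0.0005 -0.0024  0.0226] rotvec [-0.0002 -0.0021 -0.0015]
```

View pics/w3.png

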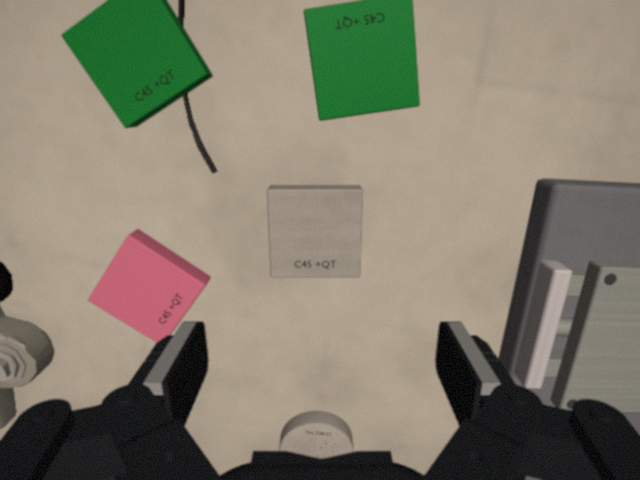

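servo_tool:
  increments:
    - {"gripper": -1,"dx": 0.0034,"dy": -0.0037,"dz": 0.02,"wx": 0,"wy": 0,"wz": 0}
    - {"gripper": -1,"dx": 0,"dy": 0,"dz": 0.02,"wx": 0,"wy": 0,"wz": 0}
    - {"gripper": -1,"dx": 0,"dy": 0,"dz": 0.02,"wx": 0,"wy": 0,"wz": 0}
    - {"gripper": -1,"dx": 0,"dy": 0,"dz": 0.02,"wx": 0,"wy": 0,"wz": 0}
    - {"gripper": -1,"dx": 0,"dy": 0,"dz": 0.02,"wx": 0,"wy": 0,"wz": 0}
    - {"gripper": -1,"dx": 0,"dy": 0,"dz": 0.01,"wx": 0,"wy": 0,"wz": 0}
    - {"gripper": -1,"dx": 0,"dy": 0,"dz": 0.01,"wx": 0,"wy": 0,"wz": 0}
    - {"gripper": -1,"dx": 0,"dy": 0,"dz": 0,"wx": 0,"wy": 0,"wz": 0}
    - {"gripper": -1,"dx": 0,"dy": 0,"dz": 0,"wx": 0,"wy": 0,"wz": 0}

```text
time: 5.15
ee_pos: [0.6086, 0.3098, 0.0021]
ee_rot: [[0.994, 0.11, 0.001], [0.11, -0.994, 0.001], [0.001, -0.001, -1.0]]
ft_force: [-0.3, 0.1, 0.4]
opening: 0.0851
```

```bash
python3 lookb.py w4
```

```text
block 24730 ((0.6092125177383423, 0.30810287594795227), (0.06190615892410278, 0.10441142320632935), 5.276863098144531) [0.61302047 0.30926993 0.01582466]
{'position': [418.0, 37.5], 'p': 0.94} [0.71557334 0.29260719 0.008     ]
{'position': [328.4, 334.4], 'p': 0.66} [0.60902078 0.30808005 0.008     ]
t 5.25 pos [0.6089 0.31   0.0026] F [-0.4 -0.  -0. ] open 0.0857
shift now-axes [-0.003   0.0026 -0.0974] shift target-axes [-0.0032  0.0027 -0.0974] rotvec [-0.001  -0.0022 -0.0002]
```

View pics/w4.png

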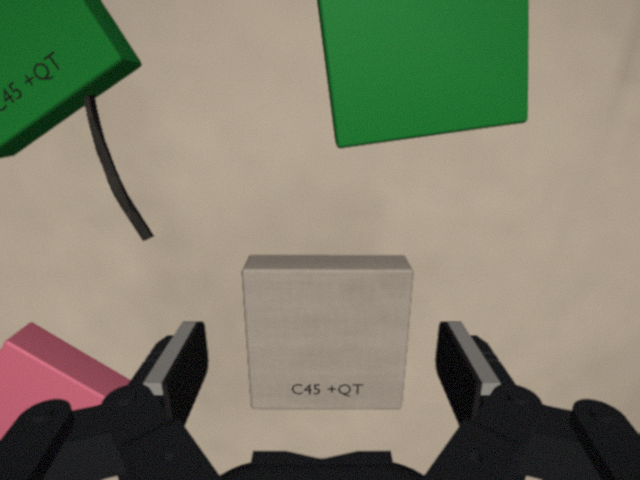

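The block is centred between the open pads, with its top face from column 245 to 410. I'll close.

servo_tool:
  increments:
    - {"gripper": 1,"dx": 0,"dy": 0.0015,"dz": 0.0,"wx": 0,"wy": 0,"wz": 0}
    - {"gripper": 1,"dx": 0,"dy": 0,"dz": 0,"wx": 0,"wy": 0,"wz": 0}
    - {"gripper": 1,"dx": 0,"dy": 0,"dz": 0,"wx": 0,"wy": 0,"wz": 0}
    - {"gripper": 1,"dx": 0,"dy": 0,"dz": 0,"wx": 0,"wy": 0,"wz": 0}
    - {"gripper": 1,"dx": 0,"dy": 0,"dz": 0,"wx": 0,"wy": 0,"wz": 0}
    - {"gripper": 1,"dx": 0,"dy": 0,"dz": 0,"wx": 0,"wy": 0,"wz": 0}
  force: 50

```text
time: 5.85
ee_pos: [0.609, 0.3082, 0.0024]
ee_rot: [[0.994, 0.109, 0.002], [0.109, -0.994, 0.001], [0.002, -0.0, -1.0]]
ft_force: [-0.7, -0.8, 6.1]
opening: 0.0584
```

```bash
python3 lookb.py w5
```

```text
block 25021 ((0.6095526218414307, 0.3094547986984253), (0.06144304201006889, 0.08599451929330826), 5.827336311340332) [0.61346068 0.30961086 0.0158854 ]
{'position': [412.9, 37.0], 'p': 0.9} [0.71597587 0.29251827 0.008     ]
{'position': [319.7, 333.2], 'p': 0.84} [0.60939783 0.30987419 0.008     ]
{'position': [54.5, 414.7], 'p': 0.57} [0.55629791 0.41869899 0.008     ]
t 5.95 pos [0.6089 0.3082 0.0024] F [-0.5  0.   6. ] open 0.0585
shift now-axes [-0.0029  0.0008 -0.0976] shift target-axes [-0.0031  0.0008 -0.0976] rotvec [-0.0003 -0.0017 -0.0003]
```

View pics/w5.png

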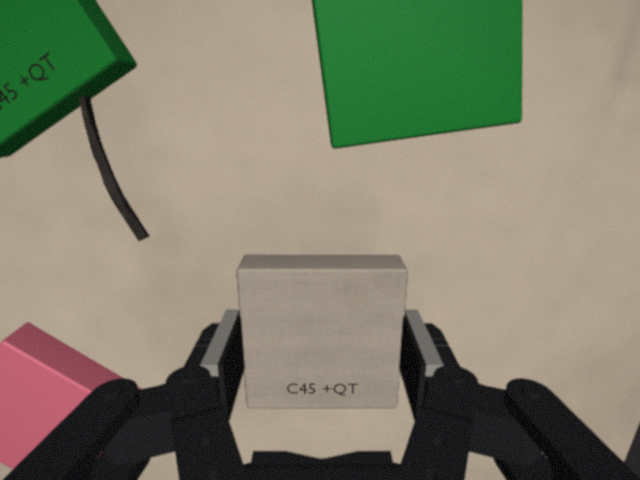

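Gripped, with the opening at 58.5 mm and the block level between the pads. I'll lift and carry it to above the plate.

servo_tool:
  increments:
    - {"gripper": 1,"dx": 0,"dy": 0,"dz": -0.01,"wx": 0,"wy": 0,"wz": 0}
    - {"gripper": 1,"dx": 0,"dy": 0,"dz": -0.02,"wx": 0,"wy": 0,"wz": 0}
    - {"gripper": 1,"dx": 0,"dy": 0,"dz": -0.03,"wx": 0,"wy": 0,"wz": 0}
    - {"gripper": 1,"dx": 0,"dy": 0,"dz": -0.03,"wx": 0,"wy": 0,"wz": 0}
    - {"gripper": 1,"dx": -0.005,"dy": 0.02,"dz": -0.03,"wx": 0,"wy": 0,"wz": 0}
    - {"gripper": 1,"dx": -0.009,"dy": 0.032,"dz": 0,"wx": 0,"wy": 0,"wz": 0}
    - {"gripper": 1,"dx": -0.009,"dy": 0.035,"dz": 0,"wx": 0,"wy": 0,"wz": 0}
    - {"gripper": 1,"dx": -0.009,"dy": 0.035,"dz": 0,"wx": 0,"wy": 0,"wz": 0}
    - {"gripper": 1,"dx": -0.009,"dy": 0.035,"dz": 0,"wx": 0,"wy": 0,"wz": 0}
    - {"gripper": 1,"dx": -0.009,"dy": 0.03,"dz": 0,"wx": 0,"wy": 0,"wz": 0.02}
    - {"gripper": 1,"dx": -0.006,"dy": 0.02,"dz": 0,"wx": 0,"wy": 0,"wz": 0.024}
    - {"gripper": 1,"dx": 0,"dy": 0,"dz": 0,"wx": 0,"wy": 0,"wz": 0}

```text
time: 7.15
ee_pos: [0.5731, 0.0892, 0.1193]
ee_rot: [[0.998, 0.058, -0.005], [0.058, -0.998, -0.006], [-0.005, 0.006, -1.0]]
ft_force: [0.1, -0.6, -4.9]
opening: 0.0584
```

servo_tool:
  increments:
    - {"gripper": 1,"dx": 0,"dy": 0,"dz": 0,"wx": 0,"wy": 0,"wz": 0}
    - {"gripper": 1,"dx": 0,"dy": 0,"dz": 0,"wx": 0,"wy": 0,"wz": 0}

```text
time: 7.35
ee_pos: [0.574, 0.0979, 0.1207]
ee_rot: [[0.998, 0.068, -0.002], [0.068, -0.998, 0.001], [-0.001, -0.001, -1.0]]
ft_force: [-0.0, 1.1, -4.4]
opening: 0.0583
```

Run:
```python
from h import *
o=manip.get_obs(); c=manip.capture("wrist"); save(c,"w6")
P,us,vs=cloud(c,o); x,y,z=P.T
s=(z>.056)&(z<.064)&(abs(x-.575)<.08)&(abs(y-.095)<.08)
q=P[s]; print(len(q),cv2.minAreaRect(q[:,:2].astype(np.float32)))
for r in manip.place_of("wrist","plate_top")[:2]: print(r,at_z(c,r["position"],.06,o))
yaw=np.radians(3.7);ex=np.array([np.cos(yaw),np.sin(yaw)]);ey=np.array([-ex[1],ex[0]])
O=np.array([.576,.096]); u=(q[:,:2]-O)@ex; v=(q[:,:2]-O)@ey
print("x ext",np.percentile(u,[.5,99.5]),"y ext",np.percentile(v,[.5,99.5]))
# block in hand
b=(z>.12)&(z<.16)&(abs(x-o["ee_pos"][0])<.06)&(abs(y-o["ee_pos"][1])<.06)
print(np.median(P[b],0))
t=manip.capture("top"); save(t,"t6")
go([.576,.096,.0624],3.7)
```

```text
16411 ((0.5999451875686646, 0.08035293221473694), (0.10043977946043015, 0.13720177114009857), 4.0977559089660645)
{'position': [321.6, 264.7], 'p': 0.96} [0.57625862 0.0990784  0.06      ]
x ext [-0.02160554  0.04990048] y ext [-0.04915431  0.05047372]
[0.58192586 0.09927107 0.13420106]
t 7.5 pos [0.5745 0.0978 0.1211] F [ 0.6 -0.  -4.6] open 0.0581
shift now-axes [0.0014 0.002  0.0587] shift target-axes [0.0013 0.0019 0.0587] rotvec [-0.0009  0.0004  0.0038]
```

View pics/w6.png

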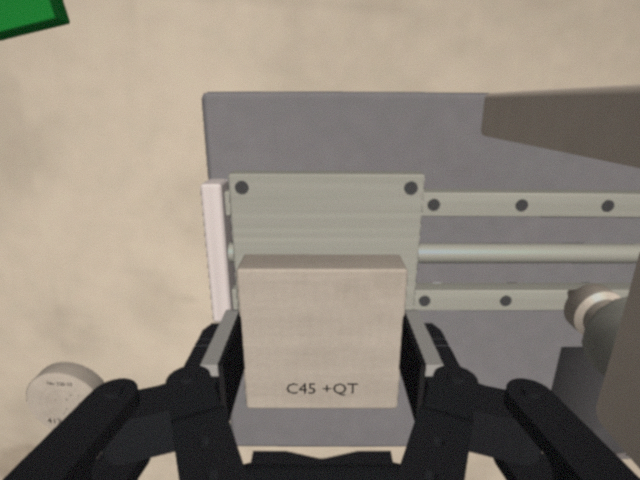

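Wrist view: the plate spans columns 232 to 423 with the block in front of it, and the edge fit puts the centre at (0.576, 0.0967). I'll lower onto it.

servo_tool:
  increments:
    - {"gripper": 1,"dx": 0.001,"dy": 0.0012,"dz": 0.015,"wx": 0,"wy": 0,"wz": 0.004}
    - {"gripper": 1,"dx": 0,"dy": 0,"dz": 0.015,"wx": 0,"wy": 0,"wz": 0}
    - {"gripper": 1,"dx": 0,"dy": 0,"dz": 0.012,"wx": 0,"wy": 0,"wz": 0}
    - {"gripper": 1,"dx": 0,"dy": 0,"dz": 0.008,"wx": 0,"wy": 0,"wz": 0}
    - {"gripper": 1,"dx": 0,"dy": 0,"dz": 0.005,"wx": 0,"wy": 0,"wz": 0}
    - {"gripper": 1,"dx": 0,"dy": 0,"dz": 0.002,"wx": 0,"wy": 0,"wz": 0}
    - {"gripper": 1,"dx": 0,"dy": 0,"dz": 0.0005,"wx": 0,"wy": 0,"wz": 0}
    - {"gripper": 1,"dx": 0,"dy": 0,"dz": 0,"wx": 0,"wy": 0,"wz": 0}
    - {"gripper": 1,"dx": 0,"dy": 0,"dz": 0,"wx": 0,"wy": 0,"wz": 0}

```text
time: 8.4
ee_pos: [0.5765, 0.0951, 0.0644]
ee_rot: [[0.998, 0.062, 0.001], [0.062, -0.998, 0.0], [0.001, -0.0, -1.0]]
ft_force: [0.3, -1.5, -5.1]
opening: 0.0581
```

servo_tool:
  increments:
    - {"gripper": 1,"dx": 0,"dy": -0.001,"dz": 0.0006,"wx": 0,"wy": 0,"wz": 0}
    - {"gripper": 1,"dx": 0,"dy": 0,"dz": 0.0007,"wx": 0,"wy": 0,"wz": 0}
    - {"gripper": 1,"dx": 0,"dy": 0,"dz": 0,"wx": 0,"wy": 0,"wz": 0}
    - {"gripper": 1,"dx": 0,"dy": 0,"dz": 0,"wx": 0,"wy": 0,"wz": 0}

```text
time: 8.8
ee_pos: [0.5758, 0.096, 0.0625]
ee_rot: [[0.998, 0.062, -0.0], [0.062, -0.998, -0.0], [-0.0, 0.0, -1.0]]
ft_force: [-0.4, 0.6, -4.6]
opening: 0.0589
```

servo_tool:
  increments:
    - {"gripper": 1,"dx": 0,"dy": 0,"dz": 0.0007,"wx": 0,"wy": 0,"wz": 0}
    - {"gripper": 1,"dx": 0,"dy": 0,"dz": 0,"wx": 0,"wy": 0,"wz": 0}
    - {"gripper": 1,"dx": 0,"dy": 0,"dz": 0,"wx": 0,"wy": 0,"wz": 0}

```text
time: 9.1
ee_pos: [0.5759, 0.096, 0.0623]
ee_rot: [[0.998, 0.062, 0.0], [0.062, -0.998, -0.0], [0.0, 0.0, -1.0]]
ft_force: [-1.9, 0.6, -0.3]
opening: 0.0585
```

Weight is off the wrist, so the block is in contact with the plate. I'll open in steps and retreat upwards.

servo_tool:
  increments:
    - {"gripper": 0.2,"dx": 0,"dy": 0,"dz": 0,"wx": 0,"wy": 0,"wz": 0}
    - {"gripper": -0.6,"dx": 0,"dy": 0,"dz": 0,"wx": 0,"wy": 0,"wz": 0}
    - {"gripper": -1,"dx": 0,"dy": 0,"dz": 0,"wx": 0,"wy": 0,"wz": 0}
    - {"gripper": -1,"dx": 0,"dy": 0,"dz": 0,"wx": 0,"wy": 0,"wz": 0}
    - {"gripper": -1,"dx": 0,"dy": 0,"dz": 0,"wx": 0,"wy": 0,"wz": 0}
    - {"gripper": -1,"dx": 0,"dy": 0,"dz": 0,"wx": 0,"wy": 0,"wz": 0}
    - {"gripper": -1,"dx": 0,"dy": 0,"dz": -0.01,"wx": 0,"wy": 0,"wz": 0}
    - {"gripper": -1,"dx": 0,"dy": 0,"dz": -0.02,"wx": 0,"wy": 0,"wz": 0}
    - {"gripper": -1,"dx": 0,"dy": 0,"dz": -0.03,"wx": 0,"wy": 0,"wz": 0}
    - {"gripper": -1,"dx": 0,"dy": 0,"dz": -0.03,"wx": 0,"wy": 0,"wz": 0}
    - {"gripper": -1,"dx": 0,"dy": 0,"dz": 0,"wx": 0,"wy": 0,"wz": 0}
    - {"gripper": -1,"dx": 0,"dy": 0,"dz": 0,"wx": 0,"wy": 0,"wz": 0}

```text
time: 10.3
ee_pos: [0.5766, 0.0963, 0.1533]
ee_rot: [[0.998, 0.062, 0.003], [0.062, -0.998, 0.0], [0.003, -0.0, -1.0]]
ft_force: [-0.4, 0.1, -0.8]
opening: 0.0855
```

Run:
```python
from h import *
o=manip.get_obs(); c=manip.capture("wrist"); save(c,"w7")
P,us,vs=cloud(c,o); x,y,z=P.T
near=(abs(x-.575)<.08)&(abs(y-.095)<.08)
for nm,a,b in [("block",.071,.082),("plate+block",.056,.082)]:
    q=P[near&(z>a)&(z<b)]; print(nm,len(q),cv2.minAreaRect(q[:,:2].astype(np.float32)),np.median(q[:,2]))
q=P[near&(z>.072)]; yaw=np.radians(3.7);ex=np.array([np.cos(yaw),np.sin(yaw)]);ey=np.array([-ex[1],ex[0]])
O=np.array([.576,.0967])
for a,b in [(.056,.064),(.072,.082)]:
    q=P[near&(z>a)&(z<b)]; u=(q[:,:2]-O)@ex; v=(q[:,:2]-O)@ey
    print(np.percentile(u,[.3,99.7]),np.percentile(v,[.3,99.7]))
for r in manip.cut_out("wrist","plate_top")[:1]: print(r["position"])
# flatness of block top
q=P[near&(z>.072)&(z<.08)]; A=np.c_[q[:,:2]-q[:,:2].mean(0),np.ones(len(q))]; print("plane",np.linalg.lstsq(A,q[:,2],rcond=None)[0])
go(o["ee_pos"],3.7)
# targets for the button
s=np.radians(3.7); X=np.array([np.cos(s),np.sin(s),0]);Y=np.array([-np.sin(s),np.cos(s),0])
n=-np.sin(np.radians(40))*X+np.cos(np.radians(40))*np.array([0,0,1.]); R=np.c_[np.cross(-Y,-n),-Y,-n]; print(R,np.linalg.det(R))
```

```text
block 10050 ((0.5912830829620361, 0.06594808399677277), (0.07545028626918793, 0.14383426308631897), 24.2932071685791) 0.07586740703621081
plate+block 24396 ((0.5889714956283569, 0.07966357469558716), (0.12336628139019012, 0.13693387806415558), 3.7672276496887207) 0.06064106208695964
[-0.04895589  0.06886976] [-0.08512518  0.04996714]
[-0.02860986  0.0715702 ] [-0.08564495  0.0301256 ]
[323.4, 199.8]
plane [-0.00341784 -0.00093749  0.07584829]
t 10.4 pos [0.5752 0.0957 0.1511] F [ 0.  -0.4 -1.5] open 0.0857
shift now-axes [ 0.0015 -0.0005 -0.0022] shift target-axes [ 0.0015 -0.0005 -0.0022] rotvec [ 0.0004  0.0016 -0.0027]
[[ 0.76444771  0.06453231  0.64144779]
 [ 0.04943462 -0.99791562  0.04148057]
 [ 0.64278761 -0.         -0.76604444]] 1.0
```

View pics/w7.png

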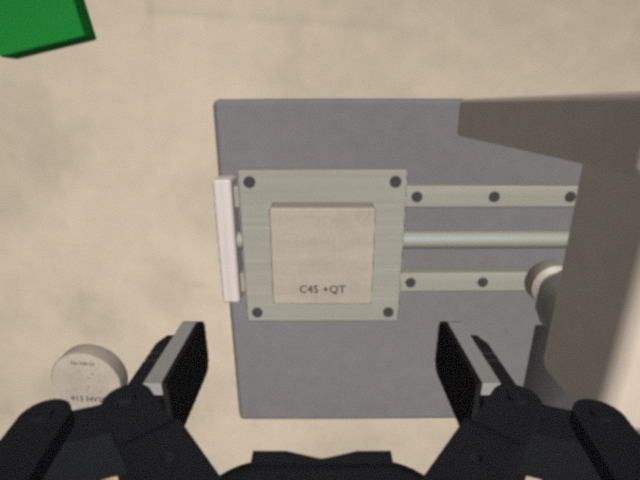

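The block is centred on the plate within about 1.5 mm, flat and released (its top is at z = 0.076). Next: retract, shut the fingers, tilt 40° and go to in front of the console.

servo_tool:
  increments:
    - {"gripper": -1,"dx": -0.02,"dy": 0,"dz": -0.02,"wx": 0,"wy": 0,"wz": 0}
    - {"gripper": 1,"dx": -0.036,"dy": 0,"dz": -0.02,"wx": 0,"wy": 0,"wz": 0}
    - {"gripper": 1,"dx": -0.036,"dy": 0,"dz": -0.02,"wx": 0,"wy": 0,"wz": 0}
    - {"gripper": 1,"dx": -0.036,"dy": 0.01,"dz": -0.01,"wx": 0,"wy": 0,"wz": 0}
    - {"gripper": 1,"dx": -0.036,"dy": 0.025,"dz": -0.01,"wx": 0,"wy": 0,"wz": 0}
    - {"gripper": 1,"dx": -0.036,"dy": 0.03,"dz": 0,"wx": 0,"wy": 0,"wz": 0}
    - {"gripper": 1,"dx": 0,"dy": 0.03,"dz": 0,"wx": 0,"wy": 0.1,"wz": 0}
    - {"gripper": 1,"dx": 0,"dy": 0.03,"dz": 0,"wx": 0,"wy": 0.12,"wz": 0}
    - {"gripper": 1,"dx": 0,"dy": 0.03,"dz": 0,"wx": 0,"wy": 0.12,"wz": 0}
    - {"gripper": 1,"dx": 0,"dy": 0.03,"dz": 0,"wx": 0,"wy": 0.12,"wz": 0}
    - {"gripper": 1,"dx": 0,"dy": 0.025,"dz": 0,"wx": 0,"wy": 0.12,"wz": 0}
    - {"gripper": 1,"dx": 0,"dy": 0.015,"dz": 0,"wx": 0,"wy": 0.12,"wz": 0}

```text
time: 11.6
ee_pos: [0.3954, -0.1291, 0.2249]
ee_rot: [[0.816, 0.073, 0.574], [0.049, -0.997, 0.057], [0.576, -0.019, -0.817]]
ft_force: [1.0, 1.1, 0.3]
opening: 0.0002
```

servo_tool:
  increments:
    - {"gripper": 1,"dx": 0,"dy": 0,"dz": 0,"wx": 0,"wy": 0,"wz": 0}
    - {"gripper": 1,"dx": 0,"dy": 0,"dz": 0,"wx": 0,"wy": 0,"wz": 0}
    - {"gripper": 1,"dx": 0,"dy": 0,"dz": 0,"wx": 0,"wy": 0,"wz": 0}

```text
time: 11.9
ee_pos: [0.3969, -0.1269, 0.2264]
ee_rot: [[0.817, 0.077, 0.571], [0.054, -0.997, 0.058], [0.574, -0.017, -0.819]]
ft_force: [0.5, -0.8, -0.5]
opening: 0.0001
```

```bash
cat > bt.py <<'E'
from h import *
import sys
s=np.radians(3.7); X=np.array([np.cos(s),np.sin(s),0]);Y=np.array([-np.sin(s),np.cos(s),0])
n=-np.sin(np.radians(40))*X+np.cos(np.radians(40))*np.array([0,0,1.]); R=np.c_[np.cross(-Y,-n),-Y,-n]
B=np.array([.453,-.137,.086])
def look(name):
    o=manip.get_obs(); c=manip.capture("wrist"); save(c,name)
    print("proj B",project(c,B,o))
    for q in ["button_top","hood_edge"]:
        for r in manip.place_of("wrist",q)[:2]: print(q,r,"range",at_range(c,r["position"],o),"z.086",at_z(c,r["position"],.086,o))
    P,us,vs=cloud(c,o); x,y,z=P.T
    q=P[(abs(z-.15)<.004)&(abs(x-.47)<.08)&(abs(y+.137)<.07)]
    if len(q)>50: print("hood",len(q),cv2.minAreaRect(q[:,:2].astype(np.float32)),np.median(q[:,2]))
    dark=(c["image"].max(2)<60); p,_,_=cloud(c,o,dark); k=np.linalg.norm(p-B,axis=1)<.03; print("dark near B",k.sum(),np.median(p[k],0) if k.any() else None,(p[k]-B).min(0) if k.any() else 0,(p[k]-B).max(0) if k.any() else 0)
E
python3 - <<'E'
from bt import *
look("w8"); go(B+n*.06,R=R)
E
```

```text
proj B [344.56791914 268.18331222]
button_top {'position': [345.3, 266.8], 'p': 0.69} range [ 0.43989516 -0.13590985  0.14862649] z.086 [ 0.45412915 -0.13749592  0.086     ]
button_top {'position': [215.5, 112.7], 'p': 0.2} range [6.12233070e-01 3.77314071e-04 4.20142975e-02] z.086 [ 0.58356218 -0.01603256  0.086     ]
hood_edge {'position': [348.6, 267.8], 'p': 0.96} range [ 0.43959282 -0.13798732  0.14784305] z.086 [ 0.45352649 -0.14007714  0.086     ]
hood 16534 ((0.47949665784835815, -0.13557866215705872), (0.08092083036899567, 0.0904022827744484), 3.714315414428711) 0.14980767768510422
dark near B 523 [ 0.44853563 -0.13710135  0.082136  ] [-0.01136891 -0.01591979 -0.01925124] [0.00226828 0.01786995 0.00059275]
t 12.05 pos [ 0.3972 -0.1269  0.2267] F [ 0.2 -0.3 -0. ] open -0.0
shift now-axes [-0.041   0.0155  0.0867] shift target-axes [-0.0482  0.0137  0.0832] rotvec [-0.0215  0.0857  0.0009]
```

View pics/w8.png

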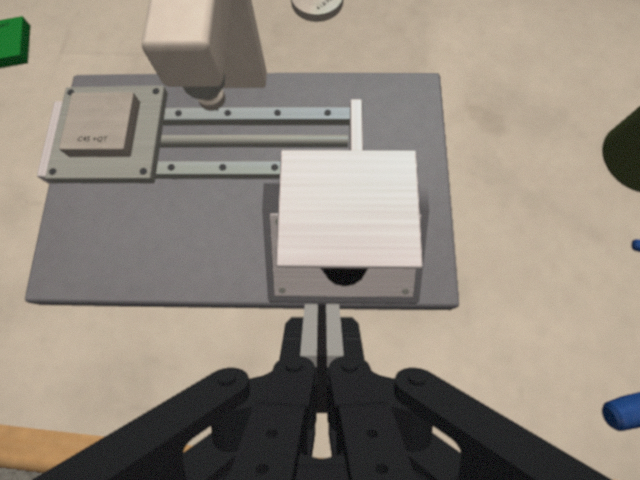

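The wrist view shows the hood front edge at row 265, the black button peeking out at (345,275), and the block on the plate at (100,120). The hood fit gives button_top (0.4534, -0.1373, 0.086), which agrees with my estimate. The tilt is 5° short, so I'll correct it and approach to 60 mm along the axis.

servo_tool:
  increments:
    - {"gripper": 1,"dx": 0,"dy": 0,"dz": 0,"wx": -0.021,"wy": 0.043,"wz": 0}
    - {"gripper": 1,"dx": 0,"dy": 0,"dz": 0,"wx": 0,"wy": 0.043,"wz": 0}
    - {"gripper": 1,"dx": -0.01,"dy": 0.003,"dz": 0,"wx": 0,"wy": 0,"wz": 0}
    - {"gripper": 1,"dx": -0.02,"dy": 0.005,"dz": 0.01,"wx": 0,"wy": 0,"wz": 0}
    - {"gripper": 1,"dx": -0.018,"dy": 0.005,"dz": 0.02,"wx": 0,"wy": 0,"wz": 0}
    - {"gripper": 1,"dx": 0,"dy": 0,"dz": 0.02,"wx": 0,"wy": 0,"wz": 0}
    - {"gripper": 1,"dx": 0,"dy": 0,"dz": 0.02,"wx": 0,"wy": 0,"wz": 0}
    - {"gripper": 1,"dx": 0,"dy": 0,"dz": 0.01,"wx": 0,"wy": 0,"wz": 0}
    - {"gripper": 1,"dx": 0,"dy": 0,"dz": 0,"wx": 0,"wy": 0,"wz": 0}
    - {"gripper": 1,"dx": 0,"dy": 0,"dz": 0,"wx": 0,"wy": 0,"wz": 0}

```text
time: 13.05
ee_pos: [0.4192, -0.1449, 0.1292]
ee_rot: [[0.766, 0.068, 0.64], [0.049, -0.998, 0.048], [0.641, -0.005, -0.767]]
ft_force: [0.5, -0.1, -0.1]
opening: 0.0001
```

Run:
```python
from bt import *
look("w9"); go(B+n*.01,R=R); print(np.round(manip.get_obs()["joints"],1))
s=manip.capture("scene"); im=s["image"][150:300,330:530]; cv2.imwrite("pics/s9.png",cv2.resize(im[:,:,::-1],(800,600),interpolation=cv2.INTER_CUBIC))
```

```text
proj B [313.22384526 275.29181904]
button_top {'position': [314.7, 274.2], 'p': 0.61} range [ 0.45355234 -0.13774992  0.08633494] z.086 [ 0.45365071 -0.13773545  0.086     ]
hood_edge {'position': [308.0, 265.4], 'p': 0.57} range [ 0.45699495 -0.13406086  0.09009264] z.086 [ 0.45828915 -0.133806    0.086     ]
hood 39342 ((0.454738587141037, -0.13727739453315735), (0.1303631216287613, 0.09046177566051483), 3.873626232147217) 0.14985296489884342
dark near B 2062 [ 0.45172281 -0.13775951  0.08403332] [-0.01148471 -0.02040947 -0.02083361] [0.01212965 0.02128141 0.00581119]
t 13.2 pos [ 0.419  -0.1457  0.1297] F [ 0.3  0.  -0.5] open 0.0
shift now-axes [-0.0017 -0.0063  0.0457] shift target-axes [-0.0017 -0.0065  0.0456] rotvec [-0.0045  0.0008 -0.0013]
[ 40.9  -3.7  -3.4 142.1 -70.8  27.   12.4]
```

View pics/w9.png

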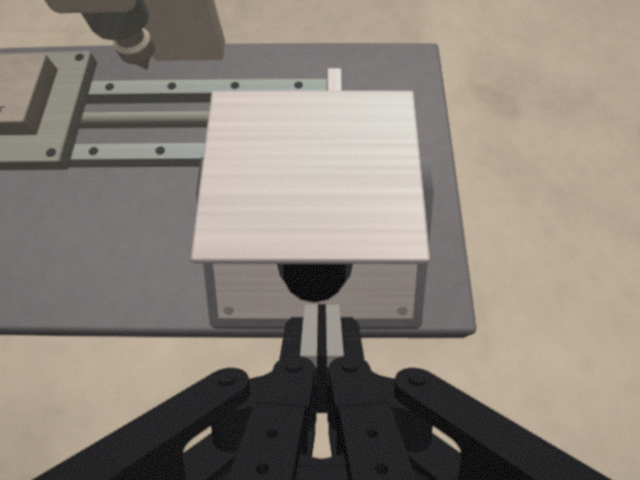

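View pics/s9.png

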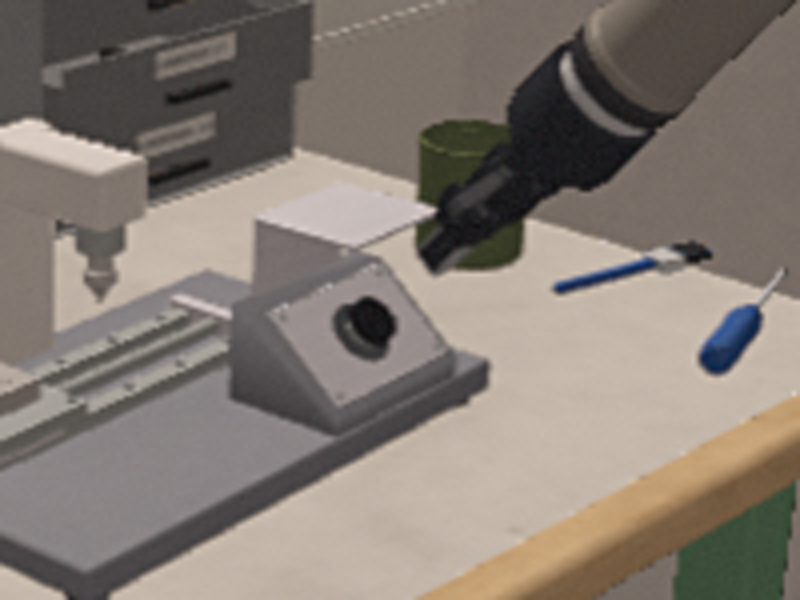

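The fingertips are clear of and below the hood edge, in line with the button at (315,274). I'll advance to 10 mm off the button.

servo_tool:
  increments:
    - {"gripper": 1,"dx": -0.002,"dy": -0.006,"dz": 0.01,"wx": -0.004,"wy": 0,"wz": 0}
    - {"gripper": 1,"dx": 0,"dy": 0,"dz": 0.012,"wx": 0,"wy": 0,"wz": 0}
    - {"gripper": 1,"dx": 0,"dy": 0,"dz": 0.012,"wx": 0,"wy": 0,"wz": 0}
    - {"gripper": 1,"dx": 0,"dy": 0,"dz": 0.011,"wx": 0,"wy": 0,"wz": 0}
    - {"gripper": 1,"dx": 0,"dy": 0,"dz": 0,"wx": 0,"wy": 0,"wz": 0}
    - {"gripper": 1,"dx": 0,"dy": 0,"dz": 0,"wx": 0,"wy": 0,"wz": 0}
    - {"gripper": 1,"dx": 0,"dy": 0,"dz": 0,"wx": 0,"wy": 0,"wz": 0}

```text
time: 13.95
ee_pos: [0.4409, -0.1406, 0.1014]
ee_rot: [[0.773, 0.064, 0.631], [0.048, -0.998, 0.043], [0.633, -0.003, -0.775]]
ft_force: [-0.3, -0.3, 0.8]
opening: -0.0002
```

Run:
```python
from bt import *
B=np.array([.4534,-.1375,.086])
go(B,R=R); o=manip.get_obs(); print("along n",(np.array(o["ee_pos"])-B)@n)
c=manip.capture("wrist"); save(c,"w10"); s=manip.capture("scene"); im=s["image"][150:300,330:530]; cv2.imwrite("pics/s10.png",cv2.resize(im[:,:,::-1],(800,600),interpolation=cv2.INTER_CUBIC))
t=manip.capture("top"); P,_,_=cloud(t); x,y,z=P.T
q=P[(z>.068)&(z<.084)&(abs(x-.575)<.05)&(abs(y-.095)<.05)]; print("block top0",len(q),cv2.minAreaRect(q[:,:2].astype(np.float32)),q.mean(0))
```

```text
t 13.95 pos [ 0.4409 -0.1406  0.1014] F [-0.3 -0.3  0.8] open -0.0002
shift now-axes [ 0.0001 -0.0022  0.02  ] shift target-axes [-0.0002 -0.0023  0.0199] rotvec [-0.002   0.0133 -0.0019]
along n 0.019948215755750884
block top0 662 ((0.5739181637763977, 0.09453035891056061), (0.060373708605766296, 0.05986427143216133), 3.5336363315582275) [0.57340545 0.09459879 0.07586074]
```

View pics/s10.png

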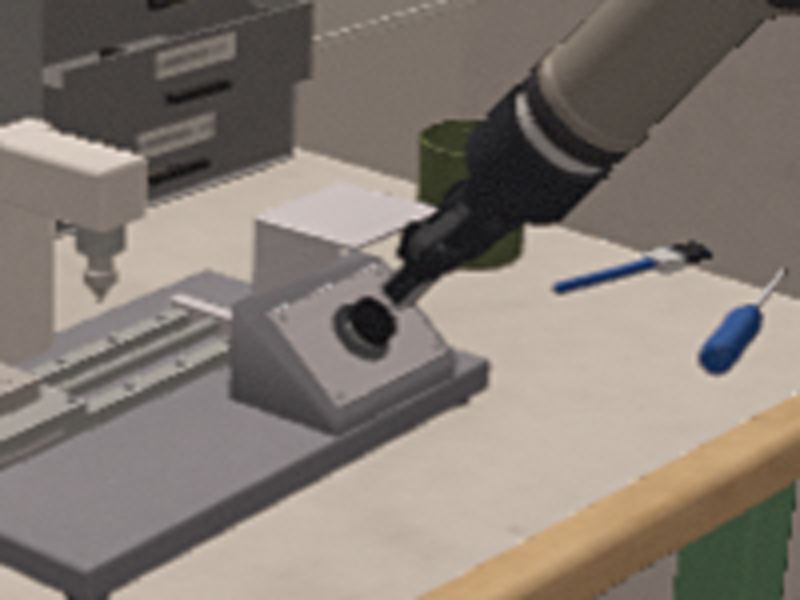

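View pics/w10.png

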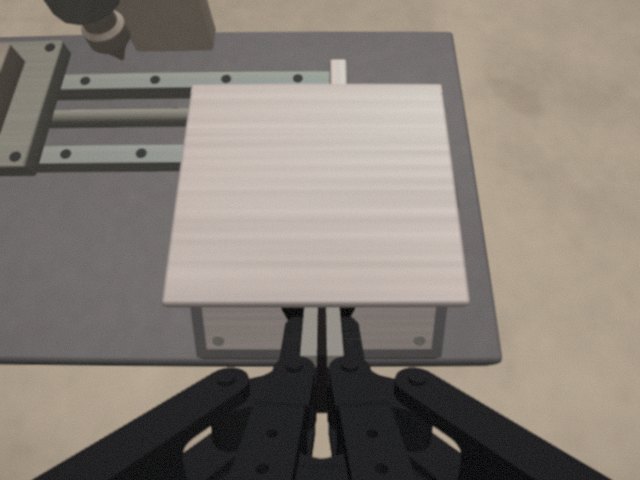

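No contact yet, 20 mm off (joint speed limiting cut the shift). I'll close in slowly and correct the small angle.

servo_tool:
  increments:
    - {"gripper": 1,"dx": -0.001,"dy": -0.001,"dz": 0.004,"wx": 0,"wy": 0.007,"wz": 0}
    - {"gripper": 1,"dx": -0.001,"dy": -0.001,"dz": 0.004,"wx": 0,"wy": 0.006,"wz": 0}
    - {"gripper": 1,"dx": 0,"dy": 0,"dz": 0.004,"wx": 0,"wy": 0,"wz": 0}
    - {"gripper": 1,"dx": 0,"dy": 0,"dz": 0,"wx": 0,"wy": 0,"wz": 0}
    - {"gripper": 1,"dx": 0,"dy": 0,"dz": 0,"wx": 0,"wy": 0,"wz": 0}

```text
time: 14.6
ee_pos: [0.4436, -0.1392, 0.0912]
ee_rot: [[0.776, 0.066, 0.627], [0.048, -0.998, 0.046], [0.629, -0.006, -0.777]]
ft_force: [0.1, -0.4, -0.2]
opening: 0.0004
```

Run:
```python
from bt import *
B=np.array([.4534,-.1375,.086])
go(B,R=R); o=manip.get_obs(); print("along n",(np.array(o["ee_pos"])-B)@n, np.round(o["joints"],1))
```

```text
t 14.6 pos [ 0.4436 -0.1392  0.0912] F [ 0.1 -0.4 -0.2] open 0.0004
shift now-axes [ 0.0044 -0.001   0.0103] shift target-axes [ 0.0042 -0.0011  0.0104] rotvec [-0.0055  0.0177 -0.0024]
along n 0.010354455603358532 [ 87.9   9.3 -58.1 140.6 -82.   14.3  23.7]
```

The joint angles show joint 5 at -82.0 (limit -82.5) and joint 6 near its lower limit. Before pressing I want a kinematic model, so I'll check this arm against a known one.

```bash
cat > kin.py <<'E'
import numpy as np
from scipy.spatial.transform import Rotation as Ro
AL=np.radians([0,-90,90,90,90,90,-90]); A=[0,0,0,.0525,.0775,0,.076]; D=[.267,0,.293,0,.3425,0,.097]
def fk(q,A=A,D=D):
    T=np.eye(4)
    for i in range(7):
        ca,sa=np.cos(AL[i]),np.sin(AL[i]); c,s=np.cos(q[i]),np.sin(q[i])
        T=T@np.array([[c,-s,0,A[i]],[s*ca,c*ca,-sa,-D[i]*sa],[s*sa,c*sa,ca,D[i]*ca],[0,0,0,1]])
    return T
E
python3 - <<'E'
from kin import *
from workcell import manip
o=manip.get_obs()
S=[([63.214,17.813,.802,86.603,-.252,75.585,-1.558],[.227,-.501,.231]),([40.9,-3.7,-3.4,142.1,-70.8,27,12.4],[.419,-.1457,.1297]),(o["joints"],o["ee_pos"])]
print(o["joints"],o["ee_rot"])
for q,p in S:
    T=fk(np.radians(q)); print(np.round(T[:3,:],3), p)
E
```

```text
[ 87.94638598   9.28498852 -58.13793042 140.63736453 -81.99814418
  14.33311856  23.70235784] [[ 0.77586045  0.06618329  0.62742357]
 [ 0.04780143 -0.99779058  0.0461408 ]
 [ 0.62909108 -0.00580708 -0.77730991]]
[[ 0.41   0.911 -0.052  0.242]
 [ 0.905 -0.413 -0.106  0.495]
 [-0.118 -0.003 -0.993  0.373]] [0.227, -0.501, 0.231]
[[-0.579 -0.301  0.758  0.165]
 [ 0.5   -0.865  0.038  0.152]
 [ 0.644  0.401  0.651  0.994]] [0.419, -0.1457, 0.1297]
[[-0.631 -0.369  0.682  0.219]
 [ 0.659 -0.719  0.222  0.29 ]
 [ 0.409  0.59   0.697  0.926]] [ 0.44361011 -0.13921706  0.09122623]
```

```bash
cat > fit.py <<'E'
import numpy as np, itertools
from scipy.optimize import least_squares
from scipy.spatial.transform import Rotation as Ro
from workcell import manip
o=manip.get_obs()
S=[([63.214,17.813,.802,86.603,-.252,75.585,-1.558],[.227,-.501,.231],[[.91067,.41313,-.00108],[.41313,-.91067,.0022],[0,-.00245,-1]]),
([40.9,-3.7,-3.4,142.1,-70.8,27,12.4],[.419,-.1457,.1297],[[0.766,0.068,0.64],[0.049,-0.998,0.048],[0.641,-0.005,-0.767]]),(o["joints"],o["ee_pos"],o["ee_rot"])]
res=[]
def rot(q,s,b,t): 
    q=np.radians(q)*np.array(s); return Ro.from_euler("ZYZYZYZ",0*q) if 0 else Ro.from_rotvec([0,0,b])*Ro.from_rotvec([0,0,q[0]])*Ro.from_rotvec([0,q[1],0])*Ro.from_rotvec([0,0,q[2]])*Ro.from_rotvec([0,q[3],0])*Ro.from_rotvec([0,0,q[4]])*Ro.from_rotvec([0,q[5],0])*Ro.from_rotvec([0,0,q[6]+t])
for s in itertools.product([1,-1],[1],[1,-1],[1,-1],[1,-1],[1,-1],[1,-1]):
  for b0 in (0,1.5,3,-1.5):
    f=lambda v: np.concatenate([(rot(q,s,*v).inv()*Ro.from_matrix(R)).as_rotvec() for q,p,R in S])
    for t0 in (0,3):
        r=least_squares(f,[b0,t0]); res.append((r.cost,s,np.degrees(r.x)))
res.sort(key=lambda a:a[0])
for r in res[:6]: print(r)
E
python3 fit.py
```

```text
(np.float64(4.4812800609418615e-06), (-1, 1, -1, 1, -1, 1, -1), array([8.63317416e-02, 9.00577477e+01]))
(np.float64(4.481280060942085e-06), (-1, 1, -1, 1, -1, 1, -1), array([8.63316943e-02, 9.00577477e+01]))
(np.float64(4.481280060942262e-06), (-1, 1, -1, 1, -1, 1, -1), array([8.63317198e-02, 9.00577477e+01]))
(np.float64(4.481280060942454e-06), (-1, 1, -1, 1, -1, 1, -1), array([8.63317234e-02, 9.00577477e+01]))
(np.float64(4.4812800609425425e-06), (-1, 1, -1, 1, -1, 1, -1), array([8.63316883e-02, 9.00577477e+01]))
(np.float64(4.481280060946391e-06), (-1, 1, -1, 1, -1, 1, -1), array([8.63315565e-02, 9.00577475e+01]))
```

```bash
cat >> fit.py <<'E'
sg=res[0][1]; b,t=np.radians(res[0][2])
def chain(q,v):
    d1,d3,e1,e2,d5,w,d7=v; q=np.radians(q)*np.array(sg)
    Z=lambda a:Ro.from_rotvec([0,0,a]); Y=lambda a:Ro.from_rotvec([0,a,0])
    R=Z(b+q[0])*Y(q[1])*Z(q[2]); p=np.array([0,0,d1])+R.apply([e1,0,d3])
    R=R*Y(q[3])*Z(q[4]); p=p+R.apply([e2,0,d5]) if 0 else p+(Z(b+q[0])*Y(q[1])*Z(q[2])*Y(q[3])).apply([e2,0,d5])
    R=R*Y(q[5]); p=p+R.apply([w,0,d7]); return p,R*Z(q[6]+t)
x0=np.array([.267,.293,.0525,-.0775,.3425,.076,.3])
f=lambda v,l: np.concatenate([(chain(q,v)[0]-p) for q,p,R in S]+[l*(v-x0)])
for x0 in (np.array([.267,.293,.0525,-.0775,.3425,.076,.3]),np.array([.3,.3,0,0,.3,0,.3]),np.array([.34,.4,0,0,.4,0,.3])):
    r=least_squares(f,x0,args=(.003,)); print(np.round(r.x,4),np.round(f(r.x,.003)[:9]*1000,2))
E
python3 fit.py | tail -6
```

```text
(np.float64(4.481280060942454e-06), (-1, 1, -1, 1, -1, 1, -1), array([8.63317234e-02, 9.00577477e+01]))
(np.float64(4.4812800609425425e-06), (-1, 1, -1, 1, -1, 1, -1), array([8.63316883e-02, 9.00577477e+01]))
(np.float64(4.481280060946391e-06), (-1, 1, -1, 1, -1, 1, -1), array([8.63315565e-02, 9.00577475e+01]))
[ 0.2998  0.425   0.0055  0.0143  0.4161 -0.015   0.3544] [16.02  7.85 -0.08  0.08 -0.36 -0.11 -0.1   0.35  0.19]
[ 0.2999  0.425   0.0055  0.0143  0.4161 -0.0151  0.3545] [16.02  7.85 -0.08  0.08 -0.36 -0.11 -0.11  0.35  0.19]
[ 0.2999  0.425   0.0054  0.0143  0.4162 -0.0151  0.3546] [16.02  7.84 -0.08  0.09 -0.36 -0.11 -0.11  0.35  0.19]
```

```bash
cat >> fit.py <<'E'
print("---")
def chain(q,v):
    d1,d3,e1,e2,d5,w,d7,l1,l3,l5=v; q=np.radians(q)*np.array(sg)
    Z=lambda a:Ro.from_rotvec([0,0,a]); Y=lambda a:Ro.from_rotvec([0,a,0])
    R=Z(b+q[0]); p=R.apply([0,l1,d1]); R=R*Y(q[1])*Z(q[2]); p=p+R.apply([e1,l3,d3])
    R=R*Y(q[3]); p=p+R.apply([e2,0,d5]); R=R*Z(q[4]); p=p+R.apply([0,l5,0])
    R=R*Y(q[5]); p=p+R.apply([w,0,d7]); return p,R*Z(q[6]+t)
x0=np.array([.3,.425,0,0,.416,0,.3545,0,0,0])
for lam in (.001,.003,.01):
    f=lambda v: np.concatenate([(chain(q,v)[0]-p) for q,p,R in S]+[lam*(v-x0)])
    r=least_squares(f,x0); print(np.round(r.x,4),np.round(f(r.x)[:9]*1000,2))
vfit=r.x
E
python3 fit.py | sed -n '/---/,$p'
```

```text
---
[ 0.2981  0.4289  0.0182 -0.0005  0.3876 -0.0258  0.3739  0.0016  0.0086
 -0.0281] [ 0.    0.   -0.   -0.   -0.   -0.01  0.   -0.    0.01]
[ 2.982e-01  4.334e-01  1.410e-02  2.400e-03  3.943e-01 -2.250e-02
  3.750e-01  1.000e-04  5.300e-03 -2.330e-02] [ 0.    0.   -0.   -0.01 -0.01 -0.04  0.01  0.    0.04]
[ 0.2985  0.4416  0.0065  0.008   0.4069 -0.0164  0.3769 -0.0028 -0.0008
 -0.0143] [ 0.    0.   -0.   -0.04 -0.03 -0.1   0.04  0.01  0.1 ]
```

```bash
cat > ik.py <<'E'
import io,contextlib
with contextlib.redirect_stdout(io.StringIO()):
    from fit import *
lo=np.array([-154.91,-16.99,-72.82,7.12,-82.49,11.32,-174.64]);hi=np.array([154.91,109.72,74.43,147.25,262.49,116.49,174.64])
B=np.array([.4534,-.1375,.086])
now=np.array(o["joints"])
def tooldir(tilt,az): a,c=np.radians(tilt),np.radians(az); return np.array([np.sin(a)*np.cos(c),np.sin(a)*np.sin(c),-np.cos(a)])
def solve(p,zd,q0):
    # maximise margin m: q within limits+m ; twist free (q7 irrelevant)
    best=None
    for s in q0:
        def g(q):
            pp,R=chain(np.r_[q,0],vfit); z=R.apply([0,0,1])
            m=10; pen=np.maximum(0,lo[:6]+m-q)+np.maximum(0,q-hi[:6]+m)
            return np.r_[(pp-p)*200,(z-zd)*100,pen*.3, (q-s[:6])*.0005]
        r=least_squares(g,s[:6]); q=r.x; mar=min((q-lo[:6]).min(),(hi[:6]-q).min()); er=np.abs(g(q)[:6]).max()
        if er<1 and (best is None or mar>best[0]): best=(mar,np.round(q,1),er)
    return best
seeds=[now,np.array([40.9,-3.7,-3.4,142.1,-70.8,27,12.4]),np.array([20,0,0,135,180,20,0.]),np.array([10,0,40,135,120,30,0.]),np.array([0,20,-40,130,60,30,0]),np.array([20,20,0,120,200,40,0.])]
if __name__=="__main__":
    for tilt in (32,36,40,45,50):
        for az in (-30,-15,-5,3.7,12,20,30):
            zd=tooldir(tilt,az); r=solve(B+zd*.005,zd,seeds); print(tilt,az,None if r is None else (round(r[0],1),r[1],round(r[2],2)))
E
python3 ik.py
```

```text
32 -30 (np.float64(7.2), array([ 68.6,  12. , -62.8, 140.1,  82.3,  21.7]), np.float64(0.17))
32 -15 (np.float64(2.7), array([-47.9,  13.9,  67.8, 137.9, -73.3,  14. ]), np.float64(0.62))
32 -5 (np.float64(8.6), array([-39.4,  11.3,  64.6, 137.4, -73.3,  19.9]), np.float64(0.17))
32 3.7 (np.float64(10.0), array([ -5.3,   7.6,  33. , 136. , -66.7,  21.3]), np.float64(0.0))
32 12 (np.float64(13.6), array([ 17.7,   8.4,  13.3, 133.6, -61.5,  26.2]), np.float64(0.0))
32 20 (np.float64(16.4), array([ 37. ,  10.3,  -3.8, 130.8, -55.1,  30.3]), np.float64(0.0))
32 30 (np.float64(20.6), array([ 38.4,  13.2,  -2.2, 126.6, -51. ,  37.9]), np.float64(0.0))
36 -30 (np.float64(4.6), array([ 62.2,  10.7, -56.2, 142.7,  99.8,  21.3]), np.float64(0.32))
36 -15 None
36 -5 None
36 3.7 (np.float64(7.1), array([ 33.5,   6.4,  -5.1, 137.7, -75.3,  18.4]), np.float64(0.74))
36 12 (np.float64(10.9), array([ 38.3,   8.9,  -5.4, 135.7, -71.6,  25.1]), np.float64(0.0))
36 20 (np.float64(14.7), array([ 40.2,  11.1,  -3.7, 132.5, -65.2,  31.9]), np.float64(0.0))
36 30 (np.float64(19.4), array([ 41.6,  14.3,  -2
[... 1309 characters left out ...]
.5, 130.3, -56. ,  31.8]), np.float64(0.0))
50 -30 (np.float64(-2.4), array([-57.2,  24.3,  65.1, 149.6, 173. ,  24.7]), np.float64(0.82))
50 -15 (np.float64(-3.9), array([ 20.7,  11. ,   1.7, 151.2, 191. ,  32.1]), np.float64(0.79))
50 -5 (np.float64(-1.3), array([ 76.1,  17.5, -44.4, 148.6, 207.8,  27.6]), np.float64(0.57))
50 3.7 (np.float64(2.4), array([ 93.1,  24.8, -56.4, 144.9, 227.4,  21.1]), np.float64(0.35))
50 12 (np.float64(5.0), array([-10.7,  31.8,  64.7, 142.3, 255.3,  68.8]), np.float64(0.35))
50 20 (np.float64(8.7), array([100.4,  31.5, -59.7, 136.9, -73.8,  20. ]), np.float64(0.27))
50 30 (np.float64(16.4), array([ 90.1,  29. , -45.7, 130.9, -61.1,  33.3]), np.float64(0.0))
```

The model fits the measured orientations closely. It shows that turning the tool's azimuth from 4° to about 20° (10° off the button axis) gives comfortable joint margins. I'll back off and re-orient.

```bash
cat > bt2.py <<'E'
from h import *
def RT(tilt,az):
    a,c=np.radians(tilt),np.radians(az); z=np.array([np.sin(a)*np.cos(c),np.sin(a)*np.sin(c),-np.cos(a)]); y=np.array([np.sin(c),-np.cos(c),0]); return np.c_[np.cross(y,z),y,z]
B=np.array([.4534,-.1375,.086]); R=RT(40,20); zd=R[:,2]
E
python3 - <<'E'
from bt2 import *
go(B-zd*.045,R=R)
E
```

```text
t 14.6 pos [ 0.4436 -0.1392  0.0912] F [ 0.1 -0.4 -0.2] open 0.0004
shift now-axes [ 0.0045  0.0068 -0.034 ] shift target-axes [ 0.0041  0.0017 -0.0347] rotvec [ 0.1754  0.0168 -0.2219]
```

servo_tool:
  increments:
    - {"gripper": 1,"dx": 0,"dy": 0,"dz": -0.006,"wx": 0,"wy": 0,"wz": 0}
    - {"gripper": 1,"dx": 0,"dy": 0,"dz": -0.008,"wx": 0,"wy": 0,"wz": 0}
    - {"gripper": 1,"dx": 0,"dy": 0,"dz": -0.01,"wx": 0,"wy": 0,"wz": 0}
    - {"gripper": 1,"dx": 0,"dy": 0,"dz": -0.01,"wx": 0,"wy": 0,"wz": 0}
    - {"gripper": 1,"dx": 0,"dy": 0,"dz": 0,"wx": 0.035,"wy": 0.004,"wz": -0.045}
    - {"gripper": 1,"dx": 0,"dy": 0,"dz": 0,"wx": 0.035,"wy": 0.004,"wz": -0.045}
    - {"gripper": 1,"dx": 0,"dy": 0,"dz": 0,"wx": 0.035,"wy": 0.003,"wz": -0.044}
    - {"gripper": 1,"dx": 0,"dy": 0,"dz": 0,"wx": 0.035,"wy": 0.003,"wz": -0.044}
    - {"gripper": 1,"dx": 0,"dy": 0,"dz": 0,"wx": 0.035,"wy": 0.003,"wz": -0.044}
    - {"gripper": 1,"dx": 0,"dy": 0,"dz": 0,"wx": 0,"wy": 0,"wz": 0}
    - {"gripper": 1,"dx": 0,"dy": 0,"dz": 0,"wx": 0,"wy": 0,"wz": 0}

```text
time: 15.7
ee_pos: [0.4225, -0.1399, 0.1176]
ee_rot: [[0.72, 0.343, 0.604], [0.263, -0.939, 0.22], [0.642, 0.001, -0.766]]
ft_force: [0.4, 0.4, 0.1]
opening: 0.0
```

Run:
```python
from bt2 import *
go(B-zd*.01,R=R); o=manip.get_obs(); print(np.round(o["joints"],1),np.round(o["joint_velocities"],1))
s=manip.capture("scene"); save(s,"s11")
```

```text
t 15.7 pos [ 0.4225 -0.1399  0.1176] F [0.4 0.4 0.1] open 0.0
shift now-axes [0.0026 0.0083 0.0334] shift target-axes [0.0026 0.0083 0.0334] rotvec [-0.      0.0006  0.0013]
[ 93.2   8.4 -51.5 135.2 -58.3  34.   21.4] [ 1.5 -0.5 -2.   0.8 -0.2 -0.   0.1]
```

View pics/s11.png

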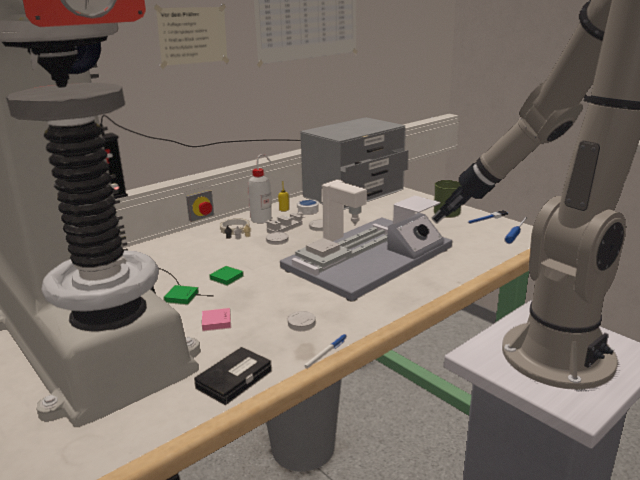

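All joints now have comfortable margins, and the scene view shows the block on the plate and the arm clear. I'll approach to 10 mm off the button.

servo_tool:
  increments:
    - {"gripper": 1,"dx": 0.001,"dy": 0.004,"dz": 0.006,"wx": 0,"wy": 0,"wz": 0}
    - {"gripper": 1,"dx": 0,"dy": 0.004,"dz": 0.008,"wx": 0,"wy": 0,"wz": 0}
    - {"gripper": 1,"dx": 0,"dy": 0,"dz": 0.008,"wx": 0,"wy": 0,"wz": 0}
    - {"gripper": 1,"dx": 0,"dy": 0,"dz": 0.007,"wx": 0,"wy": 0,"wz": 0}
    - {"gripper": 1,"dx": 0,"dy": 0,"dz": 0.004,"wx": 0,"wy": 0,"wz": 0}
    - {"gripper": 1,"dx": 0,"dy": 0,"dz": 0,"wx": 0,"wy": 0,"wz": 0}
    - {"gripper": 1,"dx": 0,"dy": 0,"dz": 0,"wx": 0,"wy": 0,"wz": 0}
    - {"gripper": 1,"dx": 0,"dy": 0,"dz": 0,"wx": 0,"wy": 0,"wz": 0}

```text
time: 16.55
ee_pos: [0.4458, -0.1406, 0.0933]
ee_rot: [[0.719, 0.343, 0.604], [0.264, -0.94, 0.219], [0.643, 0.002, -0.766]]
ft_force: [0.7, -0.0, 0.2]
opening: -0.0002
```

Run:
```python
from bt2 import *
go(B,R=R); o=manip.get_obs(); print(np.round(o["joints"],1),np.round(o["joint_velocities"],1))
c=manip.capture("wrist"); save(c,"w12")
s=manip.capture("scene");im=s["image"][150:300,330:530]; cv2.imwrite("pics/s12.png",cv2.resize(im[:,:,::-1],(800,600),interpolation=cv2.INTER_CUBIC))
```

```text
t 16.55 pos [ 0.4458 -0.1406  0.0933] F [ 0.7 -0.   0.2] open -0.0002
shift now-axes [ 0.0015 -0.0003  0.0109] shift target-axes [ 0.0015 -0.0003  0.0109] rotvec [0.001  0.0001 0.0016]
[ 88.7  15.9 -52.5 134.5 -58.4  25.1  21.5] [ 0.3  0.  -0.  -0.1  0.  -0.2 -0. ]
```

View pics/s12.png

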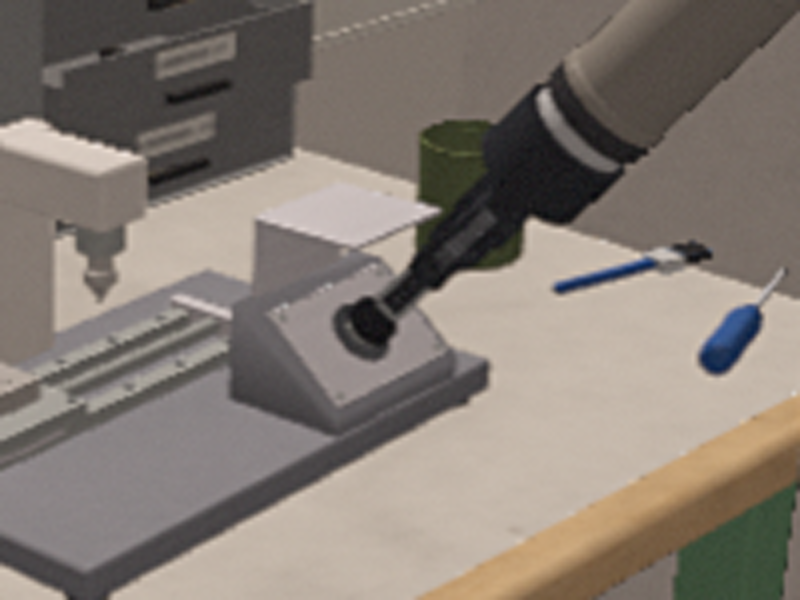

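The fingertip is about 11 mm off the button face and in line. I'll press to about 5 mm depth and hold.

servo_tool:
  increments:
    - {"gripper": 1,"dx": 0,"dy": 0,"dz": 0.005,"wx": 0,"wy": 0,"wz": 0}
    - {"gripper": 1,"dx": 0,"dy": 0,"dz": 0.006,"wx": 0,"wy": 0,"wz": 0}
    - {"gripper": 1,"dx": 0,"dy": 0,"dz": 0.005,"wx": 0,"wy": 0,"wz": 0}
    - {"gripper": 1,"dx": 0,"dy": 0,"dz": 0,"wx": 0,"wy": 0,"wz": 0}
    - {"gripper": 1,"dx": 0,"dy": 0,"dz": 0,"wx": 0,"wy": 0,"wz": 0}
    - {"gripper": 1,"dx": 0,"dy": 0,"dz": 0,"wx": 0,"wy": 0,"wz": 0}

```text
time: 17.25
ee_pos: [0.456, -0.1386, 0.081]
ee_rot: [[0.72, 0.34, 0.605], [0.262, -0.94, 0.217], [0.643, 0.003, -0.766]]
ft_force: [-3.5, -4.4, 5.2]
opening: -0.0004
```

```bash
cat > plate.py <<'E'
from bt2 import *
import sys
def plate():
    o=manip.get_obs(); t=manip.capture("top"); P,_,_=cloud(t); x,y,z=P.T
    q=P[(z>.068)&(z<.084)&(abs(x-.57)<.05)&(y>-.06)&(y<.14)]; ex=np.array([np.cos(.0646),np.sin(.0646)]);ey=np.array([-ex[1],ex[0]])
    v=(q[:,:2]-[.5739,.0945])@ey
    print("t",round(o["time"],2),"block y-ext travel",np.round(np.percentile(v,[1,99])*1000,1),"F",np.round(o["ft_force"],1),"along",round(float((o["ee_pos"]-B)@zd)*1000,1)); return t
if __name__=="__main__": save(plate(),sys.argv[1])
E
python3 plate.py t13
```

```text
t 17.25 block y-ext travel [-38.8  20. ] F [-3.5 -4.4  5.2] along 5.2
```

The carriage is moving, about 9.5 mm so far, with about 7 N on the button. I'll hold.

servo_tool:
  increments:
    - {"gripper": 1,"dx": 0,"dy": 0,"dz": 0,"wx": 0,"wy": 0,"wz": 0}
    - {"gripper": 1,"dx": 0,"dy": 0,"dz": 0,"wx": 0,"wy": 0,"wz": 0}
    - {"gripper": 1,"dx": 0,"dy": 0,"dz": 0,"wx": 0,"wy": 0,"wz": 0}
    - {"gripper": 1,"dx": 0,"dy": 0,"dz": 0,"wx": 0,"wy": 0,"wz": 0}
    - {"gripper": 1,"dx": 0,"dy": 0,"dz": 0,"wx": 0,"wy": 0,"wz": 0}
    - {"gripper": 1,"dx": 0,"dy": 0,"dz": 0,"wx": 0,"wy": 0,"wz": 0}
    - {"gripper": 1,"dx": 0,"dy": 0,"dz": 0,"wx": 0,"wy": 0,"wz": 0}
    - {"gripper": 1,"dx": 0,"dy": 0,"dz": 0,"wx": 0,"wy": 0,"wz": 0}
    - {"gripper": 1,"dx": 0,"dy": 0,"dz": 0,"wx": 0,"wy": 0,"wz": 0}
    - {"gripper": 1,"dx": 0,"dy": 0,"dz": 0,"wx": 0,"wy": 0,"wz": 0}
    - {"gripper": 1,"dx": 0,"dy": 0,"dz": 0,"wx": 0,"wy": 0,"wz": 0}
    - {"gripper": 1,"dx": 0,"dy": 0,"dz": 0,"wx": 0,"wy": 0,"wz": 0}

```text
time: 18.5
ee_pos: [0.456, -0.1386, 0.081]
ee_rot: [[0.72, 0.34, 0.605], [0.262, -0.94, 0.217], [0.643, 0.003, -0.766]]
ft_force: [-3.6, -2.5, 5.0]
opening: -0.0001
```

servo_tool:
  increments:
    - {"gripper": 1,"dx": 0,"dy": 0,"dz": 0,"wx": 0,"wy": 0,"wz": 0}
    - {"gripper": 1,"dx": 0,"dy": 0,"dz": 0,"wx": 0,"wy": 0,"wz": 0}
    - {"gripper": 1,"dx": 0,"dy": 0,"dz": 0,"wx": 0,"wy": 0,"wz": 0}
    - {"gripper": 1,"dx": 0,"dy": 0,"dz": 0,"wx": 0,"wy": 0,"wz": 0}
    - {"gripper": 1,"dx": 0,"dy": 0,"dz": 0,"wx": 0,"wy": 0,"wz": 0}
    - {"gripper": 1,"dx": 0,"dy": 0,"dz": 0,"wx": 0,"wy": 0,"wz": 0}
    - {"gripper": 1,"dx": 0,"dy": 0,"dz": 0,"wx": 0,"wy": 0,"wz": 0}
    - {"gripper": 1,"dx": 0,"dy": 0,"dz": 0,"wx": 0,"wy": 0,"wz": 0}
    - {"gripper": 1,"dx": 0,"dy": 0,"dz": 0,"wx": 0,"wy": 0,"wz": 0}
    - {"gripper": 1,"dx": 0,"dy": 0,"dz": 0,"wx": 0,"wy": 0,"wz": 0}
    - {"gripper": 1,"dx": 0,"dy": 0,"dz": 0,"wx": 0,"wy": 0,"wz": 0}
    - {"gripper": 1,"dx": 0,"dy": 0,"dz": 0,"wx": 0,"wy": 0,"wz": 0}

```text
time: 19.7
ee_pos: [0.4559, -0.1386, 0.081]
ee_rot: [[0.72, 0.34, 0.605], [0.262, -0.94, 0.217], [0.643, 0.003, -0.766]]
ft_force: [-4.1, -3.1, 4.4]
opening: -0.0002
```

```bash
python3 plate.py t14
```

```text
t 19.7 block y-ext travel [-94.7 -35.9] F [-4.1 -3.1  4.4] along 5.1
```

servo_tool:
  increments:
    - {"gripper": 1,"dx": 0,"dy": 0,"dz": 0,"wx": 0,"wy": 0,"wz": 0}
    - {"gripper": 1,"dx": 0,"dy": 0,"dz": 0,"wx": 0,"wy": 0,"wz": 0}
    - {"gripper": 1,"dx": 0,"dy": 0,"dz": 0,"wx": 0,"wy": 0,"wz": 0}
    - {"gripper": 1,"dx": 0,"dy": 0,"dz": 0,"wx": 0,"wy": 0,"wz": 0}
    - {"gripper": 1,"dx": 0,"dy": 0,"dz": 0,"wx": 0,"wy": 0,"wz": 0}
    - {"gripper": 1,"dx": 0,"dy": 0,"dz": 0,"wx": 0,"wy": 0,"wz": 0}
    - {"gripper": 1,"dx": 0,"dy": 0,"dz": 0,"wx": 0,"wy": 0,"wz": 0}
    - {"gripper": 1,"dx": 0,"dy": 0,"dz": 0,"wx": 0,"wy": 0,"wz": 0}
    - {"gripper": 1,"dx": 0,"dy": 0,"dz": 0,"wx": 0,"wy": 0,"wz": 0}
    - {"gripper": 1,"dx": 0,"dy": 0,"dz": 0,"wx": 0,"wy": 0,"wz": 0}
    - {"gripper": 1,"dx": 0,"dy": 0,"dz": 0,"wx": 0,"wy": 0,"wz": 0}
    - {"gripper": 1,"dx": 0,"dy": 0,"dz": 0,"wx": 0,"wy": 0,"wz": 0}

```text
time: 20.95
ee_pos: [0.456, -0.1386, 0.081]
ee_rot: [[0.72, 0.34, 0.605], [0.262, -0.94, 0.217], [0.643, 0.003, -0.766]]
ft_force: [-3.2, -3.5, 5.5]
opening: 0.0
```

Run:
```python
from plate import *
t=plate(); save(t,"t15"); P,_,_=cloud(t); x,y,z=P.T
ex=np.array([np.cos(.0646),np.sin(.0646)]);ey=np.array([-ex[1],ex[0]])
S=np.c_[(P[:,:2]-[.5739,.0945])@ex,(P[:,:2]-[.5739,.0945])@ey]
k=(z>.17)&(z<.22)&(abs(S[:,0]-.01)<.03)&(S[:,1]>-.17)&(S[:,1]<-.07); print("head arm y",np.percentile(S[k,1],[1,99]),"z",np.median(z[k]))
k=(z>.055)&(z<.065)&(abs(S[:,0]-.0)<.045)&(S[:,1]>-.2)&(S[:,1]<.1); print("plate y",np.percentile(S[k,1],[1,99]))
print(manip.get_obs()["time"])
```

```text
t 20.95 block y-ext travel [-123.1  -64.5] F [-3.2 -3.5  5.5] along 5.1
head arm y [-0.13660077 -0.09328344] z 0.18975950668515518
plate y [-0.1428569  -0.04453983]
21.0
```

The head centre is at travel 115 mm and the block is now at about 94 mm, so release is due near t = 21.87.

servo_tool:
  increments:
    - {"gripper": 1,"dx": 0,"dy": 0,"dz": 0,"wx": 0,"wy": 0,"wz": 0}
    - {"gripper": 1,"dx": 0,"dy": 0,"dz": 0,"wx": 0,"wy": 0,"wz": 0}
    - {"gripper": 1,"dx": 0,"dy": 0,"dz": 0,"wx": 0,"wy": 0,"wz": 0}
    - {"gripper": 1,"dx": 0,"dy": 0,"dz": 0,"wx": 0,"wy": 0,"wz": 0}
    - {"gripper": 1,"dx": 0,"dy": 0,"dz": 0,"wx": 0,"wy": 0,"wz": 0}
    - {"gripper": 1,"dx": 0,"dy": 0,"dz": 0,"wx": 0,"wy": 0,"wz": 0}
    - {"gripper": 1,"dx": 0,"dy": 0,"dz": 0,"wx": 0,"wy": 0,"wz": 0}
    - {"gripper": 1,"dx": 0,"dy": 0,"dz": 0,"wx": 0,"wy": 0,"wz": 0}
    - {"gripper": 1,"dx": 0,"dy": 0,"dz": -0.02,"wx": 0,"wy": 0,"wz": 0}
    - {"gripper": 1,"dx": 0,"dy": 0,"dz": -0.02,"wx": 0,"wy": 0,"wz": 0}
    - {"gripper": 1,"dx": 0,"dy": 0,"dz": -0.015,"wx": 0,"wy": 0,"wz": 0}
    - {"gripper": 1,"dx": 0,"dy": 0,"dz": 0,"wx": 0,"wy": 0,"wz": 0}

```text
time: 22.2
ee_pos: [0.4221, -0.1496, 0.1235]
ee_rot: [[0.719, 0.342, 0.604], [0.264, -0.94, 0.218], [0.642, 0.003, -0.766]]
ft_force: [-0.6, -0.1, -0.6]
opening: 0.0002
```

Run:
```python
from plate import *
t=plate(); save(t,"t16"); P,_,_=cloud(t); x,y,z=P.T
ex=np.array([np.cos(.0646),np.sin(.0646)]);ey=np.array([-ex[1],ex[0]])
S=np.c_[(P[:,:2]-[.5739,.0945])@ex,(P[:,:2]-[.5739,.0945])@ey]
k=(z>.055)&(z<.065)&(abs(S[:,0]-.0)<.045)&(S[:,1]>-.2)&(S[:,1]<.1); print("plate y",np.percentile(S[k,1],[1,99]))
o=manip.get_obs(); print(np.round(o["joints"],1),o["time"])
s=manip.capture("scene");im=s["image"][150:300,270:470]; cv2.imwrite("pics/s16.png",cv2.resize(im[:,:,::-1],(800,600),interpolation=cv2.INTER_CUBIC))
```

```text
t 22.2 block y-ext travel [-143.8  -84.7] F [-0.6 -0.1 -0.6] along -50.3
plate y [-0.16412353 -0.06527437]
[ 94.2   8.4 -51.4 134.1 -56.6  35.3  20.3] 22.25
```

View pics/s16.png

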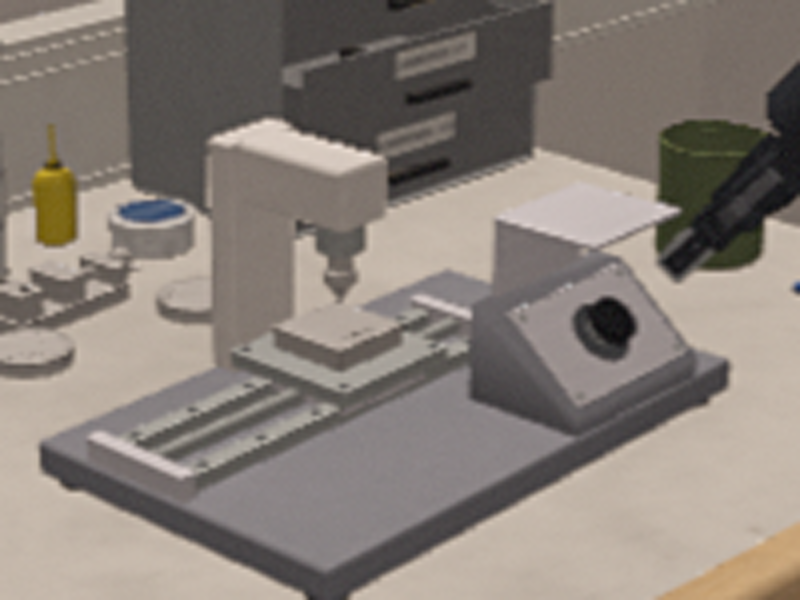

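View pics/t16.png

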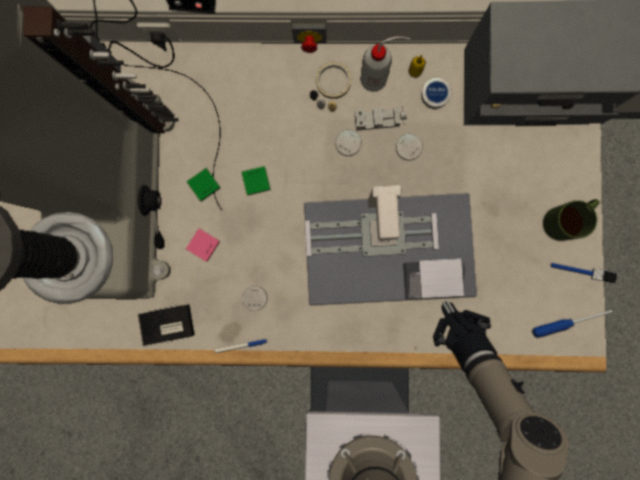

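The block travelled 114.3 mm and now stands flat under the point, the button is out, and the round block is still at (255,298) in top. The arm is clear. I'll settle briefly and hand in.

servo_tool:
  increments:
    - {"gripper": 1,"dx": 0,"dy": 0,"dz": 0,"wx": 0,"wy": 0,"wz": 0}
    - {"gripper": 1,"dx": 0,"dy": 0,"dz": 0,"wx": 0,"wy": 0,"wz": 0}
    - {"gripper": 1,"dx": 0,"dy": 0,"dz": 0,"wx": 0,"wy": 0,"wz": 0}

```text
time: 22.6
ee_pos: [0.4225, -0.1481, 0.1228]
ee_rot: [[0.719, 0.344, 0.604], [0.263, -0.939, 0.222], [0.643, -0.0, -0.766]]
ft_force: [-0.3, 0.1, 0.5]
opening: -0.0001
```

Run:
```python
from plate import *
plate(); print(manip.finish_job())
```

```text
t 22.6 block y-ext travel [-144.6  -84.8] F [-0.3  0.1  0.5] along -49.2
the job is handed in; nothing more can be done
None
```

The square block is on the loading plate, released, and now stands under the measuring head. I handed the job in at about 22.7 s.

- **Placing:** I laid the grey block on the plate, centred to about 1.5 mm. It lay flat, with its top at z = 0.076 m.
- **Pressing:** I held the jog button down in one press of about 5 s, at about 6–7 N, then let go.
- **Last checks:** The block had moved about 114.5 mm; the head's centre is at about 115 mm, so it stopped within about 1 mm. The button is out, the arm touches nothing (wrist force about 0.5 N), and the round block is where it was.
- **Camera disagreement:** The top and wrist cameras differed by about 2–3 mm. I trusted the wrist view for grasping and placing.
- **First approach to the button:** It ran joint 5 to within 0.5° of its limit without passing it. I backed off before touching the button and pressed with the tool about 10° off the button's axis.

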